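# Put the loose tenons away in the spring-lid case

## Task

Put the loose tenons away: stand the tape measure from the case lid upright on the bench, raise the sprung lid past its balance point so that it stays up by itself, and lay every loose beech tenon in the compartment made for its length. Then bring the lid down under control the whole way until it is fully shut; its springs must never be left to snap it shut. Leave the other things on the bench where they are.

Things in the scene. Friction and masses are not known exactly. Their poses are not given: they have to be found in the camera images.
- case: Plywood case, fixed to the bench, 108 (x) x 238 (y) x 52 mm to the rim, 61 mm to the top of its shut lid; origin under its centre; x from front to hinge side, y along its front, z up. Three compartments side by side along y, each 72 mm wide, 40 mm deep and 16 mm longer (along x) than its tenons; dividers 5 mm thick, 4 mm below the rim. Spring struts outside both ends
- row_40 (a point): centre of the floor of the compartment for the 40 mm tenons (56 mm long inside, at the case's +y end), 12 mm above the bench; axes of the case
- row_60 (a point): centre of the floor of the middle compartment, for the 60 mm tenons (76 mm long inside); axes of the case
- row_80 (a point): centre of the floor of the compartment for the 80 mm tenons (96 mm long inside, at the case's -y end); axes of the case
- lid (a joint): angle of the case's plywood lid in rad: 0 shut, 1.92 fully up against its stop. Two spring struts pull it shut from any angle below the balance point at about 1.3 rad and hold it up beyond that; 3 to 6 N at the handle move it
- lid_handle (a point): middle of the round steel bar of the lid's handle: 10 mm thick, 98 mm long, parallel to the hinge, on two arms 90 mm apart, 35 mm clear in front of the lid's edge; its centre is 57 mm above the bench while the lid is shut and it swings up and back about the hinge at a radius of 150 mm. Axes of the lid: x towards the hinge, y along the bar
- lid_hinge (a point): middle of the lid's hinge axis, along the top of the case's back, 53 mm above the bench; axes of the case (the hinge turns about y)
- tape_c (a point): centre of the yellow tape measure, 40 (x) x 74 (y) x 66 (z) mm, 0.2 kg, at first standing on the shut lid; z is its up axis; grasp it across its 40 mm sides
- tenon_40a_c (a point): centre of a loose beech tenon 40 mm long (x) x 24 mm wide (y) x 12 mm thick (z), lying flat; up to two of each length, some may be absent
- tenon_40b_c (a point): centre of a loose beech tenon 40 mm long (x) x 24 mm wide (y) x 12 mm thick (z), lying flat; up to two of each length, some may be absent
- tenon_60a_c (a point): centre of a loose beech tenon 60 mm long (x) x 24 mm wide (y) x 12 mm thick (z), lying flat; up to two of each length, some may be absent
- tenon_60b_c (a point): centre of a loose beech tenon 60 mm long (x) x 24 mm wide (y) x 12 mm thick (z), lying flat; up to two of each length, some may be absent
- tenon_80a_c (a point): centre of a loose beech tenon 80 mm long (x) x 24 mm wide (y) x 12 mm thick (z), lying flat; up to two of each length, some may be absent
- tenon_80b_c (a point): centre of a loose beech tenon 80 mm long (x) x 24 mm wide (y) x 12 mm thick (z), lying flat; up to two of each length, some may be absent
- glue_bottle: bottle of wood glue, 39 x 62 x 197 mm, a bystander; origin under its centre
- screw_box: red carton of screws, 52 x 82 x 40 mm, a bystander; origin under its centre
- vice_edge (a point): middle of the upper left (+y) side of the dark blue bench vice, fixed, some 170 mm high, that stands beside the work towards -y; keep the gripper clear of it

How it is judged:
By the outcome, as a careful person would: the job done as asked, in the order asked, and still so for the second after the job is handed in, with the robot touching nothing.
Of tenon_40a, tenon_40b, tenon_60a, tenon_60b, tenon_80a, tenon_80b only 4 to 6 are there at a start; the rules pass over those that are not, and their reading is None.
At some moment in a run one of tenon_40a, tenon_40b, tenon_60a, tenon_60b, tenon_80a, tenon_80b may be knocked a few centimetres aside while the robot is not near it.
It also fails if it takes over 210 s, if anything falls off the work surface, if the arm or the gripper's body presses on something with over 40 N, if the wrist force passes 120 N, or if a joint passes its speed limit or range.

## Robot

A 6-joint arm with a two-finger parallel gripper is mounted at the origin on the work surface; the furniture and walls round the work are solid. World frame = base frame: x ahead of the robot, y to its left, z up, the work surface at z = 0. Lengths are in m, angles in rad, forces in N, time in s.
With the tool pointing down it reaches from about 0.4 to 0.925 m from the base axis. Payload 12.5 kg.
Tool frame: the origin (TCP) lies midway between the tips of the shut fingers; the grasp point (between the pads) lies 19 mm behind it; z points along the fingers, y is the line along which they close (so a half turn about z gives the same grasp; the last joint's range is limited). The gripper opens to 95 mm and grips with 3 to 60 N. Pads are 20 mm wide; open, the fingers measure 119 mm over their backs; the gripper's body (75 mm by 180 mm) begins 59 mm behind the grasp point.
Start: joints at [-1.252, 0.491, 1.559, -0, 1.092, -0.106], TCP at [0.258, -0.569, 0.215] pointing down, gripper open.
Joint ranges: [-3.1, 3.1], [-0.84, 2.19], [0.05, 2.79], [-1.13, 4.28], [0.06, 2.93], [-2.69, 2.69]. Speed limits (rad/s): [2.22, 2.22, 2.79, 3.14, 3.14, 3.14].

## Interface

Orientations are given as a rotation vector (axis times angle).
In Python, from station import manip, optics, ticket gives the robot as it stands.
- The arm moves only by the tool jog_arm, never from a script. Its argument "steps" is a list of rows, each an object with "fingers": the gripper command: -1 is fully open, 1 is shut, values between are in proportion; "translation": the shift along the tool's x, y, z normalised to -1 to 1, where 1 is 0.12 m, a list of three; "twist": the turn, a rotation vector about the tool's x, y, z normalised to -1 to 1, where 1 is pi/4 rad, a list of three. In form: [{"fingers": fingers, "translation": [tx, ty, tz], "twist": [ax, ay, az]}, ...]. A call has 1 to 12 rows; each row is the pose to reach, as a shift and turn from the pose commanded when the call began, along the tool's axes at that moment; what a row does not reach only later rows make up. A row lasts 1/12 s, in which the tool goes at most 41.7 mm and 7.16 degrees, less where a joint would pass 70% of its speed; a pose out of reach is approached as far as the arm can. A call with a number of a shift or a turn outside -1 to 1 is refused whole. A call with a gripper value outside its range is refused whole. The fingers move at their own pace and stop on an object; the grip force is fixed at half the most. Time passes only in rows, so rows that repeat a pose let the fingers close. It gives the time, the measured TCP pose, the force, the opening and the grip force at its end, in the units of the state.
- manip.state(): the state, without advancing time (a new reading comes with each control period).
- optics.snapshot(name): name is "scene" or "top"; returns a dict with "img" (480x640x3 uint8, red, green, blue), "camera_matrix" (3x3 intrinsics, pixels), "R" (3x3) and "t" (3): a world point X has camera coordinates R X + t. Camera axes: x right, y down, z forward; pixel columns grow to the right and rows downward; lengths in m; the calibration is good to about 2 mm. A picture is of the moment at which its call begins. There is no depth.
- ticket.job_done(): hands the job in; it is judged then, once.
The state is a dict: "time": time; "joint_pos": joint angles; "qvel": joint speeds; "effort": joint torques, N m; "position": TCP position; "orientation": TCP orientation; "contact_force": force on the tool from outside, world axes, zero at the start; "moment": the same for the moment, N m; "grip_width": finger opening in m; "finger_force": force on a finger pad.
Only numpy, scipy, OpenCV 4.12 (cv2) and the standard library are available. Lean on these libraries where they do the work, as an engineer would, in place of code of your own. Each camera call takes 0.05 s, during which the arm holds its last target. There are 200 camera calls.

## Working session

There is one attempt and no reset: what is moved stays moved. The work goes in short steps, Python scripts to look and compute and a tool call to move; the robot and the scene stay as the last step left them, time stands still between calls to the robot, and variables do not carry over. Pictures are saved under pics/ and viewed, at most 16 in all, crops included, and the job is handed in when it is done.

Besides the shell and the picture viewer there is one more tool, called after "Request:" as name(argument=value, ...) on one line, values as JSON. jog_arm: Moves the arm, as the interface text tells. Scaled input: -1 to 1 covers 0.12 m each way for a shift and pi/4 rad each way for a turn. Its arguments: {"type":"object","properties":{"steps":{"type":"array"}},"required":["steps"]}

```bash
ls; mkdir -p pics
python3 - <<'E'
from station import manip, optics
import cv2,json
s=manip.state(); print(s)
for n in("scene","top"):
    d=optics.snapshot(n); cv2.imwrite(f"pics/{n}0.png",d["img"][:,:,::-1]); print(n,d["camera_matrix"],d["R"],d["t"])
E
```

```text
pics
{'time': 0.0, 'joint_pos': array([-1.25161609e+00,  4.91549753e-01,  1.55944494e+00, -4.80450869e-07,
        1.09169015e+00, -1.05630143e-01]), 'qvel': array([-7.79880680e-04, -5.81935428e-04,  9.12756504e-05,  6.46767293e-04,
        2.18651557e-03,  2.15075288e-05]), 'effort': array([-8.84564452e-04, -6.12637854e+01, -2.58182126e+01,  6.92441105e-02,
        4.80860390e-02, -8.51764389e-05]), 'position': array([ 0.25752043, -0.569218  ,  0.21406939]), 'orientation': array([-3.06992911e+00, -6.62055734e-01,  1.83437572e-04]), 'contact_force': array([-0.56870829, -0.44108277, -0.38383792]), 'moment': array([0.03495799, 0.00783946, 0.02270276]), 'finger_force': 0.0, 'grip_width': 0.0950754644914387}
scene [[461.53271072   0.         324.00909935]
 [  0.         461.53271072 236.80595807]
 [  0.           0.           1.        ]] [[ 0.78328707 -0.62159166 -0.00922898]
 [-0.26538384 -0.32091978 -0.9091655 ]
 [ 0.56216793  0.71458681 -0.4163327 ]] [-0.47921321  0.19610547  0.80817725]
top [[492.39635274   0.         328.98927119]
 [  0.         492.39635274 240.70400285]
 [  0.           0.           1.        ]] [[ 0.01767002 -0.99982013  0.00688978]
 [-0.98500817 -0.01859007 -0.17150311]
 [ 0.17160035 -0.00375603 -0.98515949]] [-0.1201632  0.5254902  0.9954364]
```

View pics/scene0.png

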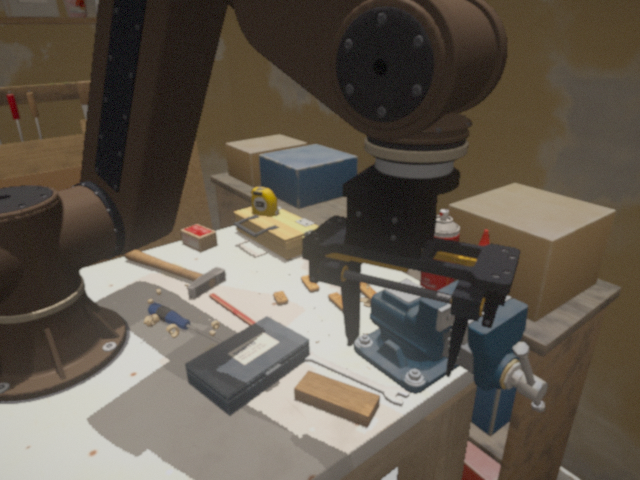

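View pics/top0.png

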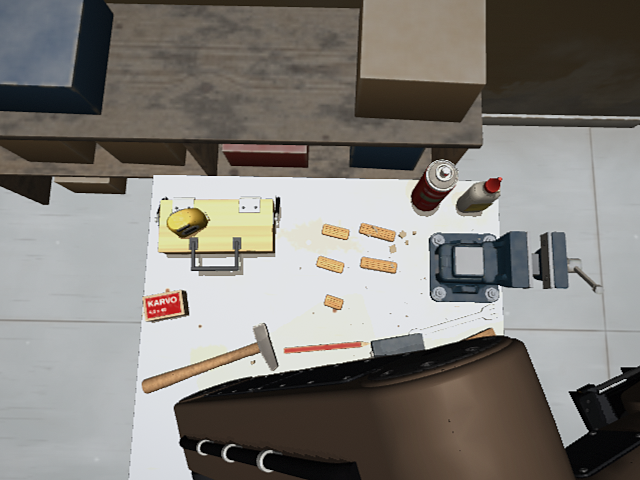

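The scene shows the case with the tape on its lid, the screw box, hammer and vice. In the top view the tape is at (187,222), the handle bar near (216,269), and five tenons at (335,231), (377,232), (330,264), (378,265) and (334,302).

```bash
cat > h.py <<'E'
from station import manip, optics
import cv2, numpy as np
from scipy.spatial.transform import Rotation as Ro
def snap(n,f=None):
    d=optics.snapshot(n)
    if f: cv2.imwrite(f"pics/{f}.png",d["img"][:,:,::-1])
    return d
def cast(d,uv,z):
    R,t=d["R"],d["t"]; C=-R.T@t; uv=np.atleast_2d(uv).astype(float)
    r=(R.T@np.linalg.inv(d["camera_matrix"])@np.c_[uv,np.ones(len(uv))].T).T
    return C+r*((z-C[2])/r[:,2])[:,None]
def proj(d,X):
    p=(d["R"]@np.atleast_2d(X).T).T+d["t"]; p=(d["camera_matrix"]@p.T).T; return p[:,:2]/p[:,2:]
def blobs(d,lo,hi,z,box=None,amin=60,k=0):
    m=cv2.inRange(cv2.cvtColor(d["img"],cv2.COLOR_RGB2HSV),lo,hi)
    if box: q=np.zeros_like(m); x0,y0,x1,y1=box; q[y0:y1,x0:x1]=m[y0:y1,x0:x1]; m=q
    if k: m=cv2.morphologyEx(m,cv2.MORPH_OPEN,np.ones((k,k)))
    out=[]
    for c in cv2.findContours(m,cv2.RETR_EXTERNAL,cv2.CHAIN_APPROX_NONE)[0]:
        if cv2.contourArea(c)<amin: continue
        w=cast(d,c[:,0],z)[:,:2]
        (x,y),(a,b),th=cv2.minAreaRect((w*1000).astype(np.float32))
        if a<b: a,b,th=b,a,th+90
        th=(th+90)%180-90
        out.append((c[:,0].mean(0).round(),np.round([x,y],1),round(a,1),round(b,1),round(th,1)))
    return out
def down(yaw): # tool z down, tool x at yaw in world
    return Ro.from_euler('z',yaw,degrees=True)*Ro.from_euler('x',180,degrees=True)
def plan(wps,p=None,R=None):
    """wps: list (pos, yaw deg of tool x); prints normalised shift/turn per call, chained"""
    s=manip.state(); p=s["position"] if p is None else np.array(p); R=Ro.from_rotvec(s["orientation"]) if R is None else R
    for q,y in wps:
        T=down(y); t=R.inv().apply(np.array(q)-p)/.12; w=(R.inv()*T).as_rotvec()/(np.pi/4)
        print(np.round(t,3),np.round(w,3),"" if max(abs(np.r_[t,w]))<=1 else "TOO FAR"); p,R=np.array(q),T
E
python3 - <<'E'
from h import *
d=snap("top"); print(-d["R"].T@d["t"])
for b in blobs(d,(5,90,80),(22,255,255),.012,(290,210,430,320)): print("tenon",b)
for b in blobs(d,(18,40,120),(35,255,255),.061,(140,180,300,270)): print("lid",b)
for b in blobs(d,(18,200,80),(35,255,255),.127,(140,180,300,270)): print("tape",b)
for b in blobs(d,(0,0,0),(180,120,130),.057,(186,240,250,275),30): print("handle",b)
hsv=cv2.cvtColor(d["img"],cv2.COLOR_RGB2HSV)
for p in[(187,218),(230,220),(335,231),(216,269),(195,260)]:print(p,hsv[p[1],p[0]])
im=d["img"][170:330,130:440][:,:,::-1]; cv2.imwrite("pics/c1.png",cv2.resize(im,None,fx=2.5,fy=2.5,interpolation=cv2.INTER_CUBIC))
E
```

```text
[ 0.34891819 -0.1066338   1.07161471]
tenon (array([333., 303.]), array([ 397.3, -121.2]), 37.8, 29.6, 72.7)
tenon (array([378., 265.]), array([ 482.7, -218.3]), 77.5, 23.4, 81.1)
tenon (array([330., 264.]), array([ 481.7, -113.4]), 57.6, 23.2, 74.3)
tenon (array([335., 232.]), array([ 553.9, -123.9]), 58.0, 23.3, 76.8)
tenon (array([376., 232.]), array([ 554. , -214.8]), 77.4, 25.5, 76.0)
lid (array([211., 226.]), array([554.2, 127.9]), 237.0, 111.5, -87.9)
handle (array([219., 258.]), array([491.3, 118.1]), 125.5, 63.0, -88.9)
(187, 218) [ 26 137 224]
(230, 220) [ 31  58 228]
(335, 231) [ 22 107 220]
(216, 269) [98 13 76]
(195, 260) [108  13 195]
```

View pics/c1.png

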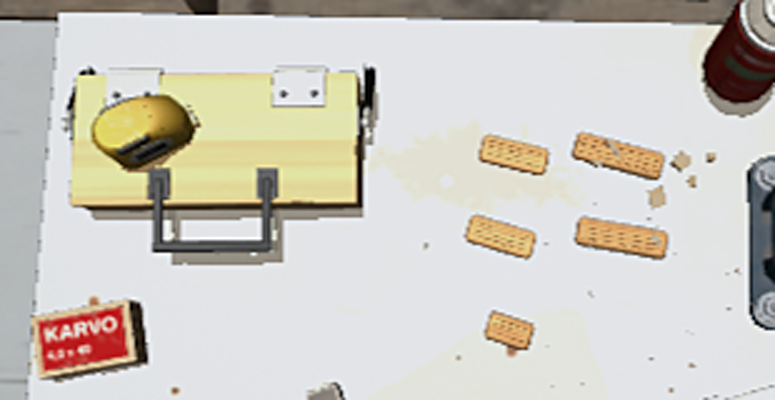

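The crop shows the tape at about px (187,222), its long axis tilted up to the right. The bar is at px (215,269), and the five tenons are two 60s, two 80s and one 40.

Run:
```python
from h import *
d=snap("top")
for b in blobs(d,(15,100,60),(29,255,255),.1,(150,200,225,250),k=3): print("tape",b)
print("bar",cast(d,[(215.3,268.8),(193,269.3),(238.5,268.5)],.057))
print("lid front corners",cast(d,[(158.5,251.5),(274,252.5)],.061), "back",cast(d,[(161,199),(273,199)],.061))
s=snap("scene")
for b in blobs(s,(15,150,80),(29,255,255),.1,(240,180,290,220),k=3): print("tape scene",b)
im=s["img"][170:290,180:320][:,:,::-1]; cv2.imwrite("pics/c2.png",cv2.resize(im,None,fx=5,fy=5,interpolation=cv2.INTER_CUBIC))
```

```text
tape (array([185., 219.]), array([557.5, 181.1]), 76.5, 40.0, -68.9)
bar [[0.46225386 0.12349817 0.057     ]
 [0.46036635 0.16944628 0.057     ]
 [0.46376198 0.07562554 0.057     ]]
lid front corners [[0.4956064  0.24204637 0.061     ]
 [0.49798318 0.00305496 0.061     ]] back [[0.60754641 0.245398   0.061     ]
 [0.61214502 0.0093713  0.061     ]]
tape scene (array([269., 203.]), array([556., 156.]), 196.8, 36.5, 58.5)
```

View pics/c2.png

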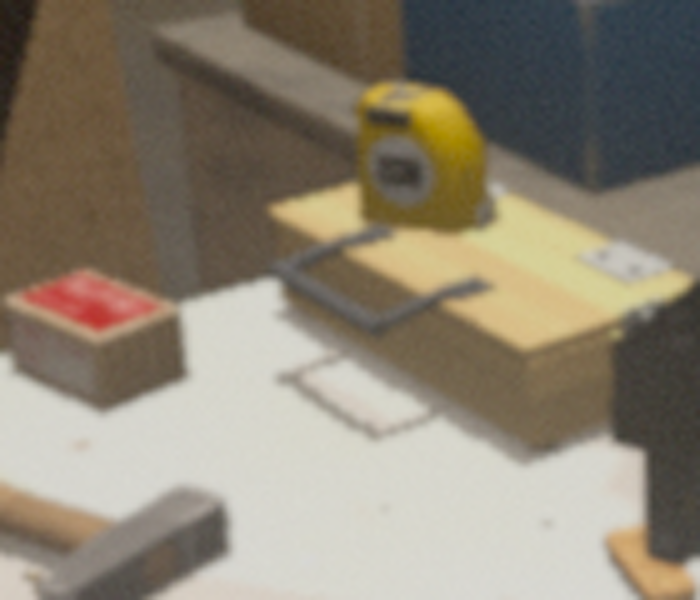

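Run:
```python
from h import *
a=np.array([.2575,-.5692]);b=np.array([.557,.180])
W=[((.2575,-.5692,.33),24.3)]
for i in range(1,7): W.append((( *(a+(b-a)*i/6),.34),24.3+86.7*i/6))
plan(W)
```

```text
[ 0.    -0.002 -0.964] [-0.001 -0.     0.001] 
[ 0.807 -0.777 -0.083] [ 0.     0.    -0.321] 
[ 0.976 -0.551 -0.   ] [ 0.     0.    -0.321] 
[ 1.082 -0.29  -0.   ] [-0.     0.    -0.321] TOO FAR
[ 1.121 -0.011 -0.   ] [ 0.     0.    -0.321] TOO FAR
[1.088 0.269 0.   ] [ 0.     0.    -0.321] TOO FAR
[0.986 0.532 0.   ] [ 0.     0.    -0.321]
```

Request:
jog_arm(steps=[{"fingers": -1, "translation": [0, 0, -0.96], "twist": [0, 0, 0]}, {"fingers": -1, "translation": [0, 0, -0.96], "twist": [0, 0, 0]}, {"fingers": -1, "translation": [0, 0, -0.96], "twist": [0, 0, 0]}, {"fingers": -1, "translation": [0, 0, -0.96], "twist": [0, 0, 0]}])

```text
time: 0.58
position: [0.2582, -0.5709, 0.3368]
orientation: [3.061, 0.66, 0.002]
contact_force: [0.5, -1.1, 0.7]
grip_width: 0.0953
finger_force: 0.0
```

Request:
jog_arm(steps=[{"fingers": -1, "translation": [0.8, -0.78, -0.08], "twist": [0, 0, -0.32]}, {"fingers": -1, "translation": [0.8, -0.78, -0.08], "twist": [0, 0, -0.32]}, {"fingers": -1, "translation": [0.8, -0.78, -0.08], "twist": [0, 0, -0.32]}, {"fingers": -1, "translation": [0.8, -0.78, -0.08], "twist": [0, 0, -0.32]}])

```text
time: 0.92
position: [0.3077, -0.4403, 0.3402]
orientation: [2.962, 1.046, 0.001]
contact_force: [-0.3, 0.1, 0.8]
grip_width: 0.0948
finger_force: 0.0
```

Request:
jog_arm(steps=[{"fingers": -1, "translation": [0.98, -0.55, 0], "twist": [0, 0, -0.32]}, {"fingers": -1, "translation": [0.98, -0.55, 0], "twist": [0, 0, -0.32]}, {"fingers": -1, "translation": [0.98, -0.55, 0], "twist": [0, 0, -0.32]}, {"fingers": -1, "translation": [0.98, -0.55, 0], "twist": [0, 0, -0.32]}])

```text
time: 1.25
position: [0.3578, -0.3155, 0.3396]
orientation: [-2.808, -1.409, -0.001]
contact_force: [0.5, -0.4, -0.3]
grip_width: 0.0951
finger_force: 0.0
```

Request:
jog_arm(steps=[{"fingers": -1, "translation": [1, -0.29, 0], "twist": [0, 0, -0.32]}, {"fingers": -1, "translation": [1, -0.29, 0], "twist": [0, 0, -0.32]}, {"fingers": -1, "translation": [1, -0.29, 0], "twist": [0, 0, -0.32]}, {"fingers": -1, "translation": [1, -0.29, 0], "twist": [0, 0, -0.32]}])

```text
time: 1.58
position: [0.4024, -0.1978, 0.3396]
orientation: [-2.607, -1.752, -0.002]
contact_force: [0.4, -0.8, 0.4]
grip_width: 0.0954
finger_force: 0.0
```

Request:
jog_arm(steps=[{"fingers": -1, "translation": [1, 0, 0], "twist": [0, 0, -0.32]}, {"fingers": -1, "translation": [1, 0, 0], "twist": [0, 0, -0.32]}, {"fingers": -1, "translation": [1, 0, 0], "twist": [0, 0, -0.32]}, {"fingers": -1, "translation": [1, 0, 0], "twist": [0, 0, -0.32]}])

```text
time: 1.92
position: [0.4484, -0.0879, 0.3393]
orientation: [-2.368, -2.064, -0.002]
contact_force: [0.5, 0.1, 0.0]
grip_width: 0.095
finger_force: 0.0
```

Request:
jog_arm(steps=[{"fingers": -1, "translation": [1, 0.27, 0], "twist": [0, 0, -0.32]}, {"fingers": -1, "translation": [1, 0.27, 0], "twist": [0, 0, -0.32]}, {"fingers": -1, "translation": [1, 0.27, 0], "twist": [0, 0, -0.32]}, {"fingers": -1, "translation": [1, 0.27, 0], "twist": [0, 0, -0.32]}])

```text
time: 2.25
position: [0.4977, 0.0265, 0.3389]
orientation: [-2.091, -2.344, -0.001]
contact_force: [1.3, 0.2, -0.3]
grip_width: 0.0946
finger_force: 0.0
```

Run:
```python
from h import *
s=manip.state(); print(s["time"],s["position"],np.degrees(s["joint_pos"]).round(),s["contact_force"])
plan([((.557,.180,.23),111),((.557,.180,.120),111),((.557,.180,.082),111)])
d=snap("top")
for b in blobs(d,(5,90,80),(22,255,255),.012,(290,210,430,320)): print("tenon",b)
```

```text
2.25 [0.49766547 0.02651831 0.33893638] [ -5.  11.  96.   0.  73. -11.] [ 1.30072006  0.17132933 -0.32475223]
[1.214 0.636 0.909] [ 0.001 -0.001 -0.322] TOO FAR
[ 0.    -0.     0.917] [0. 0. 0.] 
[ 0.    -0.     0.317] [0. 0. 0.] 
tenon (array([333., 303.]), array([ 397.6, -121.3]), 37.8, 28.9, 72.7)
tenon (array([378., 265.]), array([ 482.7, -218.3]), 77.5, 23.4, 81.1)
tenon (array([330., 264.]), array([ 481.5, -113.3]), 57.6, 22.8, 74.2)
tenon (array([335., 232.]), array([ 553.7, -123.9]), 58.0, 23.8, 77.9)
tenon (array([376., 232.]), array([ 554. , -214.8]), 77.4, 25.5, 76.0)
```

Request:
jog_arm(steps=[{"fingers": -1, "translation": [0.7, 0.636, 0.5], "twist": [0, 0, 0]}, {"fingers": -1, "translation": [0.7, 0.636, 0.5], "twist": [0, 0, 0]}, {"fingers": -1, "translation": [0.7, 0.636, 0.5], "twist": [0, 0, 0]}, {"fingers": -1, "translation": [0.7, 0.636, 0.5], "twist": [0, 0, 0]}])

```text
time: 2.63
position: [0.5638, 0.116, 0.2752]
orientation: [-2.093, -2.338, 0.005]
contact_force: [0.6, 0.6, -0.6]
grip_width: 0.0951
finger_force: 0.0
```

Request:
jog_arm(steps=[{"fingers": -1, "translation": [0.514, 0, 0.41], "twist": [0, 0, -0.322]}, {"fingers": -1, "translation": [0.514, 0, 0.41], "twist": [0, 0, -0.322]}, {"fingers": -1, "translation": [0.514, 0, 0.41], "twist": [0, 0, -0.322]}, {"fingers": -1, "translation": [0.514, 0, 0.41], "twist": [0, 0, -0.322]}, {"fingers": -1, "translation": [0.514, 0, 0.41], "twist": [0, 0, -0.322]}, {"fingers": -1, "translation": [0.514, 0, 0.41], "twist": [0, 0, -0.322]}])

```text
time: 3.13
position: [0.5563, 0.1742, 0.2313]
orientation: [1.786, 2.583, 0.001]
contact_force: [0.5, -0.5, 0.1]
grip_width: 0.095
finger_force: 0.0
```

Run:
```python
from h import *
s=manip.state(); print(s["time"],s["position"],s["contact_force"])
plan([((.557,.180,.140),111),((.557,.180,.080),111)])
d=snap("top"); t=snap("scene")
a=d["img"][140:300,130:340]; b=t["img"][130:290,180:390]
cv2.imwrite("pics/c3.png",cv2.resize(np.hstack([a,b])[:,:,::-1],None,fx=1.9,fy=1.9))
```

```text
3.1333 [0.55629625 0.17418573 0.23125479] [ 0.46872508 -0.50515563  0.06883349]
[0.044 0.021 0.76 ] [ 0.002  0.001 -0.008] 
[ 0.  -0.   0.5] [0. 0. 0.]
```

View pics/c3.png

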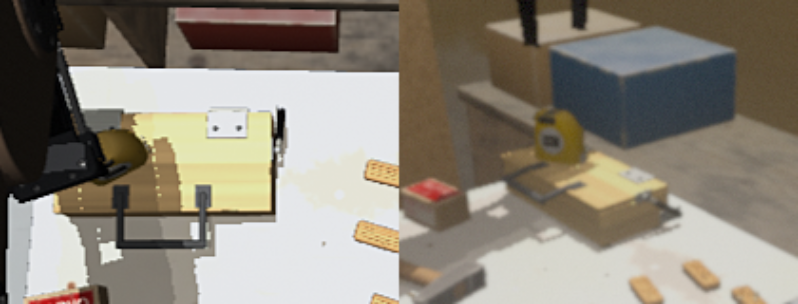

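The fingers straddle the tape in the scene crop (x≈530 and 580, tape at 558), so I can go down.

Request:
jog_arm(steps=[{"fingers": -1, "translation": [0.04, 0.02, 0.76], "twist": [0, 0, 0]}, {"fingers": -1, "translation": [0.04, 0.02, 0.76], "twist": [0, 0, 0]}, {"fingers": -1, "translation": [0.04, 0.02, 0.76], "twist": [0, 0, 0]}, {"fingers": -1, "translation": [0.04, 0.02, 0.76], "twist": [0, 0, 0]}])

```text
time: 3.57
position: [0.5554, 0.1803, 0.1375]
orientation: [-1.783, -2.583, 0.005]
contact_force: [0.6, -0.4, 0.2]
grip_width: 0.095
finger_force: 0.0
```

Request:
jog_arm(steps=[{"fingers": -1, "translation": [0, 0, 0.15], "twist": [0, 0, 0]}, {"fingers": -1, "translation": [0, 0, 0.3], "twist": [0, 0, 0]}, {"fingers": -1, "translation": [0, 0, 0.5], "twist": [0, 0, 0]}, {"fingers": -1, "translation": [0, 0, 0.5], "twist": [0, 0, 0]}])

```text
time: 3.9
position: [0.5559, 0.1806, 0.0782]
orientation: [-1.783, -2.585, 0.002]
contact_force: [-1.1, -0.8, 0.1]
grip_width: 0.0951
finger_force: 0.0
```

Request:
jog_arm(steps=[{"fingers": 1, "translation": [0, 0, 0], "twist": [0, 0, 0]}, {"fingers": 1, "translation": [0, 0, 0], "twist": [0, 0, 0]}, {"fingers": 1, "translation": [0, 0, 0], "twist": [0, 0, 0]}, {"fingers": 1, "translation": [0, 0, 0], "twist": [0, 0, 0]}, {"fingers": 1, "translation": [0, 0, 0], "twist": [0, 0, 0]}, {"fingers": 1, "translation": [0, 0, 0], "twist": [0, 0, 0]}, {"fingers": 1, "translation": [0, 0, 0], "twist": [0, 0, 0]}, {"fingers": 1, "translation": [0, 0, 0], "twist": [0, 0, 0]}, {"fingers": 1, "translation": [0, 0, 0], "twist": [0, 0, 0]}])

```text
time: 4.65
position: [0.5559, 0.181, 0.079]
orientation: [-1.783, -2.586, 0.001]
contact_force: [-0.8, 0.7, 0.0]
grip_width: 0.0412
finger_force: 29.3
```

Run:
```python
from h import *
plan([((.556,.181,.15),111),((.49,.08,.15),103),((.43,-.015,.11),95),((.43,-.015,.0195),95),((.43,-.015,.12),95)])
d=snap("top");print(proj(d,[(.43,-.015,0),(.41,-.052,0),(.45,.022,0)]))
```

```text
[-0.001  0.    -0.592] [-0.001 -0.    -0.004] 
[-0.589 -0.815 -0.   ] [ 0.    -0.     0.178] 
[-0.659 -0.665  0.333] [-0.    -0.     0.178] 
[ 0.    -0.     0.754] [0. 0. 0.] 
[-0.     0.    -0.837] [0. 0. 0.] 
[[284.05998725 287.77354233]
 [300.84575212 297.33648101]
 [267.37729424 278.26932423]]
```

Request:
jog_arm(steps=[{"fingers": 1, "translation": [0, 0, -0.15], "twist": [0, 0, 0]}, {"fingers": 1, "translation": [0, 0, -0.35], "twist": [0, 0, 0]}, {"fingers": 1, "translation": [0, 0, -0.59], "twist": [0, 0, 0]}, {"fingers": 1, "translation": [0, 0, -0.59], "twist": [0, 0, 0]}])

```text
time: 5.03
position: [0.558, 0.1815, 0.1542]
orientation: [1.781, 2.583, 0.007]
contact_force: [1.3, -0.1, -1.3]
grip_width: 0.0408
finger_force: 29.2
```

Request:
jog_arm(steps=[{"fingers": 1, "translation": [-0.15, -0.2, 0], "twist": [0, 0, 0.06]}, {"fingers": 1, "translation": [-0.3, -0.4, 0], "twist": [0, 0, 0.1]}, {"fingers": 1, "translation": [-0.45, -0.6, 0], "twist": [0, 0, 0.18]}, {"fingers": 1, "translation": [-0.59, -0.815, 0], "twist": [0, 0, 0.18]}, {"fingers": 1, "translation": [-0.59, -0.815, 0], "twist": [0, 0, 0.18]}])

```text
time: 5.45
position: [0.4867, 0.0774, 0.1492]
orientation: [-1.963, -2.451, 0.004]
contact_force: [2.1, 0.2, -2.0]
grip_width: 0.0408
finger_force: 29.3
```

Request:
jog_arm(steps=[{"fingers": 1, "translation": [-0.2, -0.2, 0.1], "twist": [0, 0, 0.06]}, {"fingers": 1, "translation": [-0.4, -0.4, 0.2], "twist": [0, 0, 0.12]}, {"fingers": 1, "translation": [-0.55, -0.55, 0.3], "twist": [0, 0, 0.18]}, {"fingers": 1, "translation": [-0.66, -0.665, 0.333], "twist": [0, 0, 0.18]}, {"fingers": 1, "translation": [-0.66, -0.665, 0.333], "twist": [0, 0, 0.18]}, {"fingers": 1, "translation": [-0.66, -0.665, 0.333], "twist": [0, 0, 0.18]}])

```text
time: 5.95
position: [0.4294, -0.0152, 0.1096]
orientation: [-2.132, -2.307, 0.0]
contact_force: [0.1, 0.2, -1.8]
grip_width: 0.0408
finger_force: 29.4
```

Request:
jog_arm(steps=[{"fingers": 1, "translation": [0, 0, 0.2], "twist": [0, 0, 0]}, {"fingers": 1, "translation": [0, 0, 0.4], "twist": [0, 0, 0]}, {"fingers": 1, "translation": [0, 0, 0.55], "twist": [0, 0, 0]}, {"fingers": 1, "translation": [0, 0, 0.65], "twist": [0, 0, 0]}, {"fingers": 1, "translation": [0, 0, 0.7], "twist": [0, 0, 0]}, {"fingers": 1, "translation": [0, 0, 0.7], "twist": [0, 0, 0]}])

```text
time: 6.45
position: [0.4297, -0.0141, 0.0249]
orientation: [-2.128, -2.309, 0.001]
contact_force: [-0.3, -0.2, -2.2]
grip_width: 0.0407
finger_force: 29.4
```

Run:
```python
from h import *
s=manip.state(); print(s["position"],s["contact_force"],s["grip_width"])
```

```text
[ 0.42972525 -0.01414682  0.02494299] [-0.28774651 -0.17652434 -2.17717283] 0.04067229886535263
```

Request:
jog_arm(steps=[{"fingers": 1, "translation": [0, 0, 0.02], "twist": [0, 0, 0]}, {"fingers": 1, "translation": [0, 0, 0.04], "twist": [0, 0, 0]}, {"fingers": 1, "translation": [0, 0, 0.055], "twist": [0, 0, 0]}, {"fingers": 1, "translation": [0, 0, 0.055], "twist": [0, 0, 0]}, {"fingers": 1, "translation": [0, 0, 0.055], "twist": [0, 0, 0]}])

```text
time: 6.87
position: [0.4297, -0.0148, 0.0195]
orientation: [2.13, 2.309, 0.0]
contact_force: [1.2, -0.2, -1.4]
grip_width: 0.0406
finger_force: 29.4
```

Request:
jog_arm(steps=[{"fingers": -1, "translation": [0, 0, 0], "twist": [0, 0, 0]}, {"fingers": -1, "translation": [0, 0, 0], "twist": [0, 0, 0]}, {"fingers": -1, "translation": [0, 0, 0], "twist": [0, 0, 0]}, {"fingers": -1, "translation": [0, 0, 0], "twist": [0, 0, 0]}, {"fingers": -1, "translation": [0, 0, 0], "twist": [0, 0, 0]}])

```text
time: 7.28
position: [0.4296, -0.0147, 0.0194]
orientation: [2.13, 2.309, 0.0]
contact_force: [-0.4, 0.1, -0.1]
grip_width: 0.0691
finger_force: 0.0
```

Request:
jog_arm(steps=[{"fingers": -1, "translation": [0, 0, -0.2], "twist": [0, 0, 0]}, {"fingers": -1, "translation": [0, 0, -0.5], "twist": [0, 0, 0]}, {"fingers": -1, "translation": [0, 0, -0.9], "twist": [0, 0, 0]}, {"fingers": -0.3, "translation": [0, 0, -0.9], "twist": [0, 0, 0]}, {"fingers": -0.3, "translation": [0, 0, -0.9], "twist": [0, 0, 0]}])

```text
time: 7.7
position: [0.4306, -0.0149, 0.1296]
orientation: [2.127, 2.306, 0.004]
contact_force: [0.3, 0.1, 0.0]
grip_width: 0.0856
finger_force: 0.0
```

Run:
```python
from h import *
s=manip.state(); print(s["position"],s["contact_force"],s["grip_width"])
plan([((.462,.06,.13),92),((.462,.1235,.10),92),((.462,.1235,.039),92)])
d=snap("top"); t=snap("scene")
a=d["img"][160:320,130:340]; b=t["img"][170:330,180:390]
cv2.imwrite("pics/c4.png",cv2.resize(np.hstack([a,b])[:,:,::-1],None,fx=1.9,fy=1.9))
```

```text
[ 0.4305604  -0.01486669  0.12955652] [0.32980275 0.08716257 0.01708946] 0.0855627614646934
[ 0.601  0.312 -0.003] [0.007 0.002 0.059] 
[0.529 0.018 0.25 ] [0. 0. 0.] 
[ 0.    -0.     0.508] [0. 0. 0.]
```

View pics/c4.png

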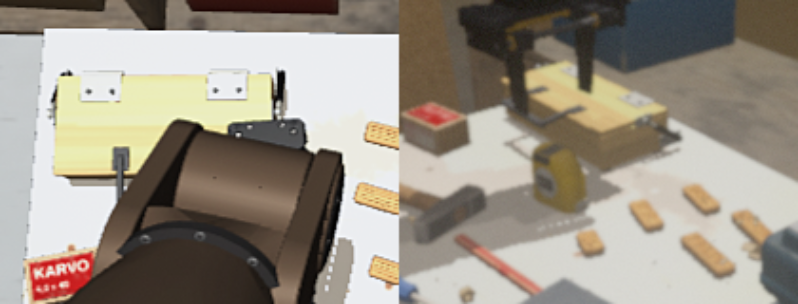

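Tape stands upright at about (555,180) in the scene crop. Next, the handle.

Request:
jog_arm(steps=[{"fingers": 0.28, "translation": [0.3, 0.15, 0], "twist": [0, 0, 0.06]}, {"fingers": 0.28, "translation": [0.6, 0.31, 0], "twist": [0, 0, 0.06]}, {"fingers": 0.28, "translation": [0.6, 0.31, 0], "twist": [0, 0, 0.06]}, {"fingers": 0.28, "translation": [0.6, 0.31, 0], "twist": [0, 0, 0.06]}])

```text
time: 8.13
position: [0.4603, 0.0614, 0.1254]
orientation: [-2.178, -2.261, 0.003]
contact_force: [-0.5, 0.3, -0.4]
grip_width: 0.0517
finger_force: 0.0
```

Request:
jog_arm(steps=[{"fingers": 0.28, "translation": [0.27, 0.01, 0.1], "twist": [0, 0, 0]}, {"fingers": 0.28, "translation": [0.53, 0.018, 0.25], "twist": [0, 0, 0]}, {"fingers": 0.28, "translation": [0.53, 0.018, 0.25], "twist": [0, 0, 0]}, {"fingers": 0.28, "translation": [0.53, 0.018, 0.25], "twist": [0, 0, 0]}, {"fingers": 0.28, "translation": [0.53, 0.018, 0.25], "twist": [0, 0, 0]}])

```text
time: 8.55
position: [0.4603, 0.1228, 0.0965]
orientation: [-2.183, -2.258, 0.003]
contact_force: [-0.3, -0.9, 0.1]
grip_width: 0.0344
finger_force: 0.0
```

Run:
```python
from h import *
s=manip.state(); print(s["position"],s["orientation"],s["grip_width"])
plan([((.462,.1235,.07),92),((.462,.1235,.039),92)])
t=snap("scene")
b=t["img"][170:270,200:340]
cv2.imwrite("pics/c5.png",cv2.resize(b[:,:,::-1],None,fx=4,fy=4))
```

```text
[0.46026103 0.12278488 0.09653136] [-2.18308983 -2.25764344  0.00264937] 0.03441375630823174
[0.006 0.015 0.221] [-0.002  0.001 -0.002] 
[ 0.    -0.     0.258] [0. 0. 0.]
```

View pics/c5.png

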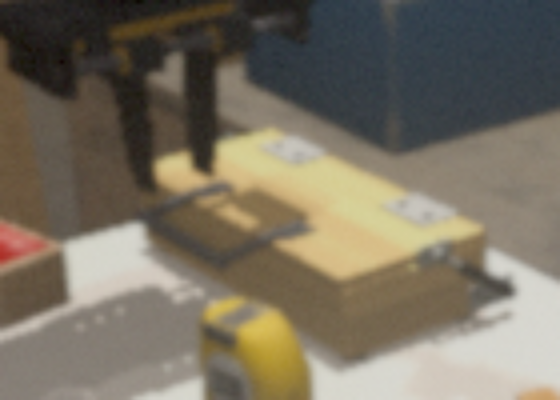

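Request:
jog_arm(steps=[{"fingers": 0.28, "translation": [0, 0.015, 0.1], "twist": [0, 0, 0]}, {"fingers": 0.28, "translation": [0, 0.015, 0.22], "twist": [0, 0, 0]}, {"fingers": 0.28, "translation": [0, 0.015, 0.3], "twist": [0, 0, 0]}, {"fingers": 0.28, "translation": [0, 0.015, 0.4], "twist": [0, 0, 0]}, {"fingers": 0.28, "translation": [0, 0.015, 0.47], "twist": [0, 0, 0]}, {"fingers": 0.28, "translation": [0, 0.015, 0.47], "twist": [0, 0, 0]}])

```text
time: 9.1
position: [0.4621, 0.123, 0.0397]
orientation: [-2.184, -2.257, 0.003]
contact_force: [0.4, 0.4, -0.5]
grip_width: 0.0344
finger_force: 0.0
```

Request:
jog_arm(steps=[{"fingers": 1, "translation": [0, 0, 0], "twist": [0, 0, 0]}, {"fingers": 1, "translation": [0, 0, 0], "twist": [0, 0, 0]}, {"fingers": 1, "translation": [0, 0, 0], "twist": [0, 0, 0]}, {"fingers": 1, "translation": [0, 0, 0], "twist": [0, 0, 0]}, {"fingers": 1, "translation": [0, 0, 0], "twist": [0, 0, 0]}, {"fingers": 1, "translation": [0, 0, 0], "twist": [0, 0, 0]}])

```text
time: 9.6
position: [0.4623, 0.1237, 0.0412]
orientation: [-2.184, -2.259, 0.0]
contact_force: [-2.8, -0.6, 6.7]
grip_width: 0.009
finger_force: 30.0
```

Run:
```python
import numpy as np
f=lambda th:np.array([-.15*np.cos(th+.027),-.15*np.sin(th+.027)])/.12
for a,b in((0,.63),(.63,1.26),(1.26,1.87)):
    print([f"[0,{x:.2f},{z:.2f}]" for x,z in[f(t)-f(a) for t in np.linspace(a,b,10)[1:]]])
```

```text
['[0,0.01,-0.09]', '[0,0.02,-0.17]', '[0,0.03,-0.26]', '[0,0.06,-0.34]', '[0,0.09,-0.43]', '[0,0.12,-0.51]', '[0,0.16,-0.58]', '[0,0.21,-0.66]', '[0,0.26,-0.73]']
['[0,0.06,-0.07]', '[0,0.12,-0.13]', '[0,0.18,-0.19]', '[0,0.25,-0.24]', '[0,0.32,-0.29]', '[0,0.40,-0.34]', '[0,0.48,-0.38]', '[0,0.56,-0.41]', '[0,0.64,-0.44]']
['[0,0.08,-0.02]', '[0,0.17,-0.04]', '[0,0.25,-0.05]', '[0,0.33,-0.05]', '[0,0.42,-0.05]', '[0,0.50,-0.04]', '[0,0.59,-0.03]', '[0,0.67,-0.01]', '[0,0.75,0.02]']
```

Request:
jog_arm(steps=[{"fingers": 1, "translation": [0, 0.01, -0.09], "twist": [0, 0, 0]}, {"fingers": 1, "translation": [0, 0.02, -0.17], "twist": [0, 0, 0]}, {"fingers": 1, "translation": [0, 0.03, -0.26], "twist": [0, 0, 0]}, {"fingers": 1, "translation": [0, 0.06, -0.34], "twist": [0, 0, 0]}, {"fingers": 1, "translation": [0, 0.09, -0.43], "twist": [0, 0, 0]}, {"fingers": 1, "translation": [0, 0.12, -0.51], "twist": [0, 0, 0]}, {"fingers": 1, "translation": [0, 0.16, -0.58], "twist": [0, 0, 0]}, {"fingers": 1, "translation": [0, 0.21, -0.66], "twist": [0, 0, 0]}, {"fingers": 1, "translation": [0, 0.26, -0.73], "twist": [0, 0, 0]}])

```text
time: 10.35
position: [0.491, 0.1245, 0.1283]
orientation: [-2.18, -2.256, 0.009]
contact_force: [-12.4, -1.3, 1.7]
grip_width: 0.0091
finger_force: 30.0
```

Request:
jog_arm(steps=[{"fingers": 1, "translation": [0, 0.05, -0.08], "twist": [0, 0, 0]}, {"fingers": 1, "translation": [0, 0.11, -0.14], "twist": [0, 0, 0]}, {"fingers": 1, "translation": [0, 0.17, -0.2], "twist": [0, 0, 0]}, {"fingers": 1, "translation": [0, 0.24, -0.25], "twist": [0, 0, 0]}, {"fingers": 1, "translation": [0, 0.31, -0.3], "twist": [0, 0, 0]}, {"fingers": 1, "translation": [0, 0.31, -0.3], "twist": [0, 0, 0]}])

```text
time: 10.85
position: [0.5305, 0.1257, 0.1661]
orientation: [-2.183, -2.258, 0.003]
contact_force: [-12.8, -3.3, 16.3]
grip_width: 0.0095
finger_force: 30.0
```

Run:
```python
from h import *
s=manip.state(); print(s["position"],s["contact_force"],s["grip_width"],s["moment"])
```

```text
[0.53046346 0.12571303 0.16609123] [-12.78946341  -3.26005485  16.26947142] 0.009514757328054567 [-0.69098914  2.20994398  0.0062807 ]
```

Run:
```python
from h import *
t=snap("scene")
b=t["img"][130:270,190:340]
cv2.imwrite("pics/c6.png",cv2.resize(b[:,:,::-1],None,fx=4.2,fy=4.2,interpolation=cv2.INTER_CUBIC))
s=manip.state(); print(s["position"],s["contact_force"])
```

```text
[0.52988789 0.12570386 0.16572613] [-12.71753116  -3.89306237  15.09674784]
```

View pics/c6.png

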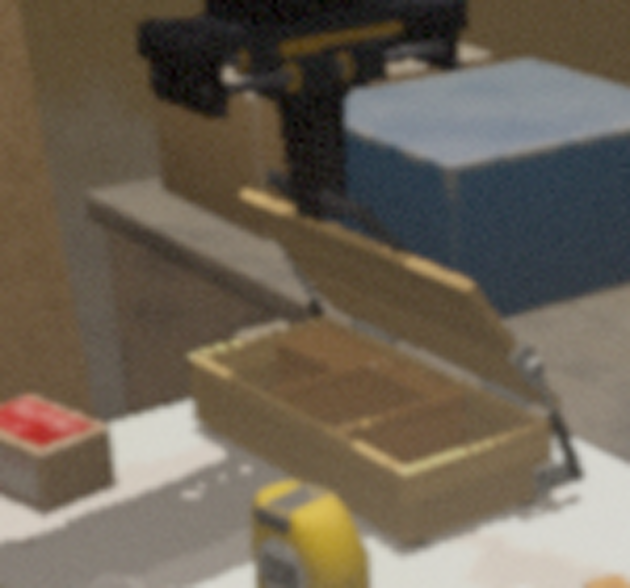

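The lid is roughly 55° open, with the fingertips near its front edge at crop (310,215). The force is radial, so I'll ease outward.

Request:
jog_arm(steps=[{"fingers": 1, "translation": [0, -0.01, -0.015], "twist": [0, 0, 0]}, {"fingers": 1, "translation": [0, -0.01, -0.015], "twist": [0, 0, 0]}, {"fingers": 1, "translation": [0, -0.01, -0.015], "twist": [0, 0, 0]}])

```text
time: 11.15
position: [0.5297, 0.1257, 0.1659]
orientation: [2.183, 2.258, -0.001]
contact_force: [3.1, -4.0, -6.1]
grip_width: 0.0095
finger_force: 30.0
```

Run:
```python
import numpy as np
f=lambda t:np.array([-.15*np.cos(t),-.15*np.sin(t)])/.12
for a,b in((.988,1.44),(1.44,1.88)):
    print([f"[0,{x:.3f},{z:.3f}]" for x,z in[f(t)-f(a) for t in np.linspace(a,b,9)[1:]]])
```

```text
['[0,0.060,-0.037]', '[0,0.122,-0.071]', '[0,0.186,-0.101]', '[0,0.251,-0.128]', '[0,0.318,-0.150]', '[0,0.386,-0.169]', '[0,0.455,-0.184]', '[0,0.525,-0.196]']
['[0,0.068,-0.007]', '[0,0.137,-0.010]', '[0,0.206,-0.010]', '[0,0.274,-0.006]', '[0,0.343,0.002]', '[0,0.410,0.014]', '[0,0.477,0.029]', '[0,0.543,0.049]']
```

Request:
jog_arm(steps=[{"fingers": 1, "translation": [0, 0.06, -0.037], "twist": [0, 0, 0]}, {"fingers": 1, "translation": [0, 0.122, -0.071], "twist": [0, 0, 0]}, {"fingers": 1, "translation": [0, 0.186, -0.101], "twist": [0, 0, 0]}, {"fingers": 1, "translation": [0, 0.25, -0.128], "twist": [0, 0, 0]}, {"fingers": 1, "translation": [0, 0.318, -0.15], "twist": [0, 0, 0]}, {"fingers": 1, "translation": [0, 0.386, -0.169], "twist": [0, 0, 0]}, {"fingers": 1, "translation": [0, 0.455, -0.184], "twist": [0, 0, 0]}, {"fingers": 1, "translation": [0, 0.525, -0.196], "twist": [0, 0, 0]}, {"fingers": 1, "translation": [0, 0.525, -0.196], "twist": [0, 0, 0]}])

```text
time: 11.9
position: [0.5948, 0.1278, 0.1912]
orientation: [2.183, 2.257, 0.003]
contact_force: [-0.9, -5.3, 7.1]
grip_width: 0.0092
finger_force: 30.0
```

Request:
jog_arm(steps=[{"fingers": 1, "translation": [0, 0.068, -0.01], "twist": [0, 0, 0]}, {"fingers": 1, "translation": [0, 0.137, -0.014], "twist": [0, 0, 0]}, {"fingers": 1, "translation": [0, 0.206, -0.014], "twist": [0, 0, 0]}, {"fingers": 1, "translation": [0, 0.274, -0.01], "twist": [0, 0, 0]}, {"fingers": 1, "translation": [0, 0.343, -0.002], "twist": [0, 0, 0]}, {"fingers": 1, "translation": [0, 0.41, 0.01], "twist": [0, 0, 0]}, {"fingers": 1, "translation": [0, 0.477, 0.025], "twist": [0, 0, 0]}, {"fingers": 1, "translation": [0, 0.5, 0.035], "twist": [0, 0, 0]}, {"fingers": 1, "translation": [0, 0.5, 0.035], "twist": [0, 0, 0]}])

```text
time: 12.65
position: [0.6541, 0.13, 0.186]
orientation: [2.183, 2.257, 0.003]
contact_force: [2.1, -5.0, 2.3]
grip_width: 0.0094
finger_force: 30.0
```

Request:
jog_arm(steps=[{"fingers": 0.2, "translation": [0, 0, 0], "twist": [0, 0, 0]}, {"fingers": 0.2, "translation": [0, 0, 0], "twist": [0, 0, 0]}, {"fingers": 0.2, "translation": [0, 0, 0], "twist": [0, 0, 0]}, {"fingers": 0.2, "translation": [0, 0, 0], "twist": [0, 0, 0]}, {"fingers": 0.2, "translation": [0, 0, 0], "twist": [0, 0, 0]}, {"fingers": 0.2, "translation": [0, 0, 0], "twist": [0, 0, 0]}])

```text
time: 13.15
position: [0.6527, 0.1304, 0.1856]
orientation: [2.184, 2.259, 0.0]
contact_force: [1.8, 1.0, -0.8]
grip_width: 0.0375
finger_force: 1.1
```

Request:
jog_arm(steps=[{"fingers": 0.2, "translation": [0, 0.03, -0.2], "twist": [0, 0, 0]}, {"fingers": 0.2, "translation": [0, 0.03, -0.5], "twist": [0, 0, 0]}, {"fingers": 0.2, "translation": [0, 0.03, -0.85], "twist": [0, 0, 0]}, {"fingers": 0.2, "translation": [0, 0.03, -0.85], "twist": [0, 0, 0]}])

```text
time: 13.48
position: [0.658, 0.1307, 0.2958]
orientation: [2.179, 2.254, 0.013]
contact_force: [0.4, -0.2, 0.5]
grip_width: 0.0381
finger_force: 0.0
```

Run:
```python
from h import *
s=manip.state(); print(s["time"],s["position"],s["contact_force"],s["grip_width"],np.degrees(s["joint_pos"]).round())
p=np.array([.645,.05,.30])
plan([((.58,.08,.30),92),((.53,-.04,.25),84),((.482,-.113,.15),74.5)])
d=snap("top")
for b in blobs(d,(5,90,80),(22,255,255),.012,(290,210,430,320)): print("tenon",b)
t=snap("scene","s7")
```

```text
13.4833 [0.65801889 0.13068664 0.29584547] [ 0.40781681 -0.1797594   0.51714567] 0.038132838951738315 [ 6. 28. 76.  0. 75.  4.]
[-0.4   -0.664 -0.042] [ 0.014 -0.001 -0.001] 
[-0.985 -0.451  0.417] [ 0.    -0.     0.178] 
[-0.647 -0.334  0.833] [ 0.    -0.     0.211] 
tenon (array([333., 303.]), array([ 397.3, -121.2]), 37.8, 29.6, 72.7)
tenon (array([293., 285.]), array([434.6, -38.3]), 36.5, 19.3, 1.8)
tenon (array([378., 265.]), array([ 482.7, -218.3]), 77.5, 23.4, 81.1)
tenon (array([330., 264.]), array([ 481.7, -113.4]), 57.6, 23.2, 74.3)
tenon (array([335., 232.]), array([ 553.7, -123.9]), 58.0, 23.8, 77.9)
tenon (array([376., 232.]), array([ 554. , -214.8]), 77.4, 25.5, 76.0)
```

View pics/s7.png

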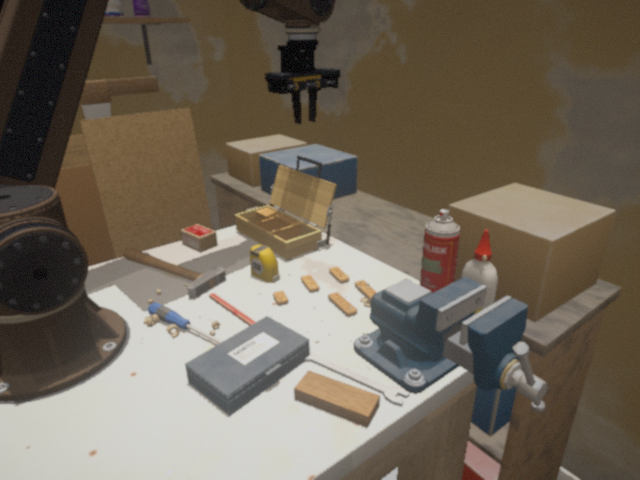

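The lid stays up by itself and the tape stands. Going to the first 60 mm tenon.

Request:
jog_arm(steps=[{"fingers": 0, "translation": [-0.4, -0.66, 0], "twist": [0, 0, 0]}, {"fingers": 0, "translation": [-0.4, -0.66, 0], "twist": [0, 0, 0]}, {"fingers": 0, "translation": [-0.4, -0.66, 0], "twist": [0, 0, 0]}, {"fingers": 0, "translation": [-0.4, -0.66, 0], "twist": [0, 0, 0]}])

```text
time: 13.92
position: [0.5765, 0.0786, 0.287]
orientation: [-2.184, -2.256, 0.003]
contact_force: [0.3, 0.5, -0.1]
grip_width: 0.0473
finger_force: 0.0
```

Request:
jog_arm(steps=[{"fingers": 0, "translation": [-0.985, -0.45, 0.4], "twist": [0, 0, 0.178]}, {"fingers": 0, "translation": [-0.985, -0.45, 0.4], "twist": [0, 0, 0.178]}, {"fingers": 0, "translation": [-0.985, -0.45, 0.4], "twist": [0, 0, 0.178]}, {"fingers": 0, "translation": [-0.985, -0.45, 0.4], "twist": [0, 0, 0.178]}, {"fingers": 0, "translation": [-0.985, -0.45, 0.4], "twist": [0, 0, 0.178]}])

```text
time: 14.33
position: [0.5281, -0.0421, 0.2378]
orientation: [-2.337, -2.096, 0.003]
contact_force: [0.7, 0.4, 0.1]
grip_width: 0.0475
finger_force: 0.0
```

Request:
jog_arm(steps=[{"fingers": 0, "translation": [-0.65, -0.33, 0.83], "twist": [0, 0, 0.21]}, {"fingers": 0, "translation": [-0.65, -0.33, 0.83], "twist": [0, 0, 0.21]}, {"fingers": 0, "translation": [-0.65, -0.33, 0.83], "twist": [0, 0, 0.21]}, {"fingers": 0, "translation": [-0.65, -0.33, 0.83], "twist": [0, 0, 0.21]}, {"fingers": 0, "translation": [-0.65, -0.33, 0.83], "twist": [0, 0, 0.21]}, {"fingers": 0, "translation": [-0.65, -0.33, 0.83], "twist": [0, 0, 0.21]}])

```text
time: 14.83
position: [0.4826, -0.1132, 0.1405]
orientation: [2.501, 1.901, 0.001]
contact_force: [0.8, -0.8, 0.7]
grip_width: 0.048
finger_force: 0.0
```

Run:
```python
from h import *
s=manip.state(); print(s["time"],s["position"],s["contact_force"],s["grip_width"])
plan([((.4815,-.1134,.06),74.3),((.4815,-.1134,.005),74.3)])
d=snap("top","top8")
im=d["img"].copy()
c=np.array([.5583,.1268]); y=np.radians(2); X=np.array([np.cos(y),np.sin(y)]);Y=np.array([-np.sin(y),np.cos(y)])
for yy,L in((77,56),(0,76),(-77,96)):
    P=[np.r_[c+a*X*L/2000+Y*(yy+b*36)/1000,.012] for a,b in((-1,-1),(1,-1),(1,1),(-1,1))]
    cv2.polylines(im,[proj(d,P).round().astype(int)],True,(255,0,0),1)
cv2.imwrite("pics/c8.png",cv2.resize(np.hstack([d["img"][150:280,145:300],im[150:280,145:300]])[:,:,::-1],None,fx=2.55,fy=2.55,interpolation=cv2.INTER_NEAREST))
```

```text
14.8333 [ 0.48257674 -0.11320124  0.14047436] [ 0.83990204 -0.76899301  0.68286391] 0.047950206933578064
[-0.004 -0.009  0.671] [ 0.001 -0.     0.004] 
[ 0.    -0.     0.458] [0. 0. 0.]
```

View pics/c8.png

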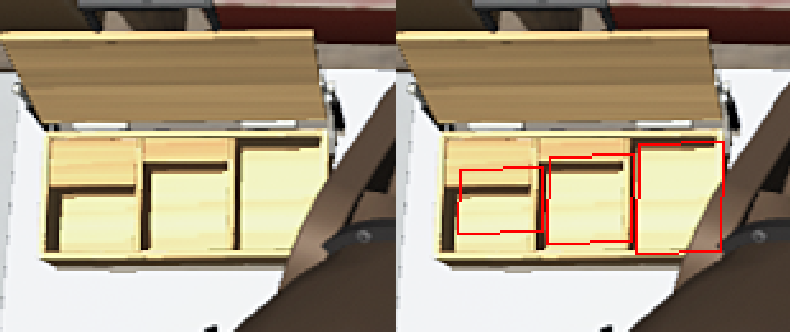

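The compartments are aligned to the front wall: floor backs at crop y≈148 (80), 170 (60) and 193 (40). So the row centres sit at case x of about 0, −10 and −20 mm, with the case centre near (0.555, 0.1285).

Request:
jog_arm(steps=[{"fingers": 0, "translation": [0, -0.01, 0.33], "twist": [0, 0, 0]}, {"fingers": 0, "translation": [0, -0.01, 0.67], "twist": [0, 0, 0]}, {"fingers": 0, "translation": [0, -0.01, 0.67], "twist": [0, 0, 0]}, {"fingers": 0, "translation": [0, -0.01, 0.67], "twist": [0, 0, 0]}])

```text
time: 15.22
position: [0.4805, -0.1125, 0.0597]
orientation: [-2.499, -1.901, 0.002]
contact_force: [-0.0, -0.9, -0.3]
grip_width: 0.0473
finger_force: 0.0
```

Request:
jog_arm(steps=[{"fingers": 0, "translation": [0, 0, 0.2], "twist": [0, 0, 0]}, {"fingers": 0, "translation": [0, 0, 0.35], "twist": [0, 0, 0]}, {"fingers": 0, "translation": [0, 0, 0.44], "twist": [0, 0, 0]}, {"fingers": 0, "translation": [0, 0, 0.44], "twist": [0, 0, 0]}, {"fingers": 0, "translation": [0, 0, 0.44], "twist": [0, 0, 0]}])

```text
time: 15.63
position: [0.4814, -0.1134, 0.009]
orientation: [2.499, 1.9, 0.002]
contact_force: [-0.1, -0.1, 0.4]
grip_width: 0.0475
finger_force: 0.0
```

Request:
jog_arm(steps=[{"fingers": 1, "translation": [0, 0, 0], "twist": [0, 0, 0]}, {"fingers": 1, "translation": [0, 0, 0], "twist": [0, 0, 0]}, {"fingers": 1, "translation": [0, 0, 0], "twist": [0, 0, 0]}, {"fingers": 1, "translation": [0, 0, 0], "twist": [0, 0, 0]}, {"fingers": 1, "translation": [0, 0, 0], "twist": [0, 0, 0]}, {"fingers": 1, "translation": [0, 0, 0], "twist": [0, 0, 0]}])

```text
time: 16.13
position: [0.4803, -0.1135, 0.0074]
orientation: [2.501, 1.9, 0.001]
contact_force: [-0.9, 1.3, 9.4]
grip_width: 0.0235
finger_force: 30.0
```

```bash
cat >> h.py <<'E'
YAW=2.
def case(x,y,z):
    a=np.radians(YAW); c=np.array([.555,.1285])
    return (*(c+np.array([np.cos(a),np.sin(a)])*x/1000+np.array([-np.sin(a),np.cos(a)])*y/1000),z)
E
python3 - <<'E'
from h import *
s=manip.state(); p=s["position"]; print(s["time"],p,s["contact_force"],s["grip_width"])
T=case(-10,-9,.1); print(T)
plan([((p[0],p[1],.115),74.3),((.515,0,.115),38),(T,2),((*T[:2],.019),2)])
E
```

```text
16.1333 [ 0.48026155 -0.11347785  0.00738364] [-0.91674029  1.32993915  9.36676247] 0.023478618237973856
(np.float64(0.5453201872001315), np.float64(0.11915648758980313), 0.1)
[-0.     0.001 -0.897] [0.001 0.    0.004] 
[0.989 0.023 0.   ] [ 0.    -0.     0.807] 
[ 0.81  -0.627  0.125] [ 0.  -0.   0.8] 
[ 0.    -0.     0.675] [0. 0. 0.]
```

Request:
jog_arm(steps=[{"fingers": 1, "translation": [0, 0, -0.2], "twist": [0, 0, 0]}, {"fingers": 1, "translation": [0, 0, -0.5], "twist": [0, 0, 0]}, {"fingers": 1, "translation": [0, 0, -0.9], "twist": [0, 0, 0]}, {"fingers": 1, "translation": [0, 0, -0.9], "twist": [0, 0, 0]}])

```text
time: 16.47
position: [0.4817, -0.114, 0.12]
orientation: [2.496, 1.897, 0.006]
contact_force: [0.5, -0.0, 0.5]
grip_width: 0.0231
finger_force: 30.0
```

Request:
jog_arm(steps=[{"fingers": 1, "translation": [0.25, 0, 0], "twist": [0, 0, 0.16]}, {"fingers": 1, "translation": [0.5, 0, 0], "twist": [0, 0, 0.32]}, {"fingers": 1, "translation": [0.75, 0.02, 0], "twist": [0, 0, 0.48]}, {"fingers": 1, "translation": [0.99, 0.02, 0], "twist": [0, 0, 0.64]}, {"fingers": 1, "translation": [0.99, 0.02, 0], "twist": [0, 0, 0.8]}, {"fingers": 1, "translation": [0.99, 0.02, 0], "twist": [0, 0, 0.807]}, {"fingers": 1, "translation": [0.99, 0.02, 0], "twist": [0, 0, 0.807]}])

```text
time: 17.05
position: [0.5139, 0.0005, 0.1146]
orientation: [-2.967, -1.031, 0.001]
contact_force: [0.7, -0.2, 0.3]
grip_width: 0.024
finger_force: 30.0
```

Request:
jog_arm(steps=[{"fingers": 1, "translation": [0.2, -0.15, 0], "twist": [0, 0, 0.16]}, {"fingers": 1, "translation": [0.4, -0.3, 0], "twist": [0, 0, 0.32]}, {"fingers": 1, "translation": [0.6, -0.45, 0.1], "twist": [0, 0, 0.48]}, {"fingers": 1, "translation": [0.81, -0.627, 0.12], "twist": [0, 0, 0.64]}, {"fingers": 1, "translation": [0.81, -0.627, 0.12], "twist": [0, 0, 0.8]}, {"fingers": 1, "translation": [0.81, -0.627, 0.12], "twist": [0, 0, 0.8]}, {"fingers": 1, "translation": [0.81, -0.627, 0.12], "twist": [0, 0, 0.8]}])

```text
time: 17.63
position: [0.5439, 0.1189, 0.1002]
orientation: [3.141, 0.068, -0.001]
contact_force: [-0.3, 0.3, -0.4]
grip_width: 0.0233
finger_force: 30.0
```

Run:
```python
from h import *
s=manip.state(); p=s["position"]; print(s["time"],p,s["contact_force"],s["grip_width"])
T=case(-10,-9,.05); print(T)
plan([(T,2),((*T[:2],.020),2)])
d=snap("top"); t=snap("scene")
a=d["img"][170:270,140:300]; b=t["img"][170:270,190:350]
cv2.imwrite("pics/c9.png",cv2.resize(np.hstack([a,b])[:,:,::-1],None,fx=2.5,fy=2.5,interpolation=cv2.INTER_CUBIC))
```

```text
17.6333 [0.54386328 0.11887382 0.10018833] [-0.25979834  0.2680556  -0.41777558] 0.02334046840027755
(np.float64(0.5453201872001315), np.float64(0.11915648758980313), 0.05)
[ 0.012 -0.002  0.418] [0.    0.001 0.011] 
[ 0.   -0.    0.25] [0. 0. 0.]
```

View pics/c9.png

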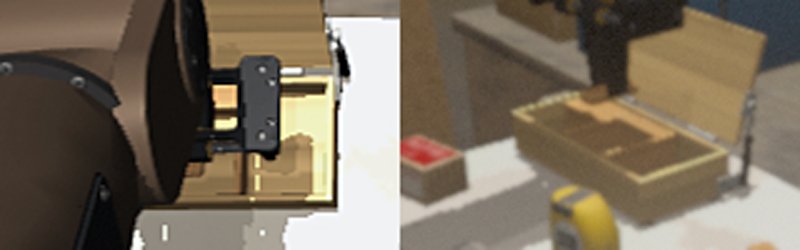

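The tenon is in the gripper above the middle compartment, so I'll lower it.

Request:
jog_arm(steps=[{"fingers": 1, "translation": [0.012, 0, 0.2], "twist": [0, 0, 0]}, {"fingers": 1, "translation": [0.012, 0, 0.35], "twist": [0, 0, 0]}, {"fingers": 1, "translation": [0.012, 0, 0.48], "twist": [0, 0, 0]}, {"fingers": 1, "translation": [0.012, 0, 0.58], "twist": [0, 0, 0]}, {"fingers": 1, "translation": [0.012, 0, 0.65], "twist": [0, 0, 0]}, {"fingers": 1, "translation": [0.012, 0, 0.65], "twist": [0, 0, 0]}, {"fingers": 1, "translation": [0.012, 0, 0.65], "twist": [0, 0, 0]}])

```text
time: 18.32
position: [0.5455, 0.1191, 0.0225]
orientation: [3.141, 0.06, -0.0]
contact_force: [-0.4, 0.4, 1.2]
grip_width: 0.0235
finger_force: 30.0
```

Request:
jog_arm(steps=[{"fingers": 0.4, "translation": [0, 0, 0], "twist": [0, 0, 0]}, {"fingers": 0.4, "translation": [0, 0, 0], "twist": [0, 0, 0]}, {"fingers": 0.4, "translation": [0, 0, 0], "twist": [0, 0, 0]}])

```text
time: 18.57
position: [0.5458, 0.1197, 0.0231]
orientation: [-3.141, -0.06, -0.002]
contact_force: [-1.0, 0.4, -0.4]
grip_width: 0.0284
finger_force: 0.0
```

Run:
```python
from h import *
s=manip.state(); p=s["position"]; print(s["time"],p,s["contact_force"],s["grip_width"])
plan([((*p[:2],.05),2),(case(-10,21,.05),2),(case(-10,21,.02),2),(case(-10,0,.02),2)])
```

```text
18.5667 [0.54582277 0.11968956 0.02310936] [-0.96716328  0.35615569 -0.35258844] 0.028435249789980476
[ 0.     0.    -0.224] [ 0.    -0.002  0.004] 
[-0.004 -0.246 -0.   ] [0. 0. 0.] 
[ 0.   -0.    0.25] [0. 0. 0.] 
[0.    0.175 0.   ] [0. 0. 0.]
```

Request:
jog_arm(steps=[{"fingers": 0.4, "translation": [0, 0, -0.12], "twist": [0, 0, 0]}, {"fingers": 0.4, "translation": [0, 0, -0.23], "twist": [0, 0, 0]}, {"fingers": 1, "translation": [0, -0.12, -0.23], "twist": [0, 0, 0]}, {"fingers": 1, "translation": [0, -0.25, -0.23], "twist": [0, 0, 0]}, {"fingers": 1, "translation": [0, -0.25, -0.23], "twist": [0, 0, 0]}, {"fingers": 1, "translation": [0, -0.25, -0.23], "twist": [0, 0, 0]}, {"fingers": 1, "translation": [0, -0.25, -0.1], "twist": [0, 0, 0]}, {"fingers": 1, "translation": [0, -0.25, 0.04], "twist": [0, 0, 0]}, {"fingers": 1, "translation": [0, -0.25, 0.04], "twist": [0, 0, 0]}])

```text
time: 19.32
position: [0.5432, 0.1489, 0.0154]
orientation: [3.14, 0.059, -0.005]
contact_force: [-0.6, 0.4, -0.2]
grip_width: 0.0004
finger_force: 0.0
```

Request:
jog_arm(steps=[{"fingers": 1, "translation": [0, 0.03, 0], "twist": [0, 0, 0]}, {"fingers": 1, "translation": [0, 0.06, 0], "twist": [0, 0, 0]}, {"fingers": 1, "translation": [0, 0.09, 0], "twist": [0, 0, 0]}, {"fingers": 1, "translation": [0, 0.12, 0], "twist": [0, 0, 0]}, {"fingers": 1, "translation": [0, 0.14, 0], "twist": [0, 0, 0]}, {"fingers": 1, "translation": [0, 0.16, 0], "twist": [0, 0, 0]}, {"fingers": 1, "translation": [0, 0.16, 0], "twist": [0, 0, 0]}])

```text
time: 19.9
position: [0.5452, 0.13, 0.0178]
orientation: [3.141, 0.058, 0.001]
contact_force: [-0.6, -0.5, 0.5]
grip_width: 0.0005
finger_force: 0.0
```

Request:
jog_arm(steps=[{"fingers": 1, "translation": [0, -0.02, 0], "twist": [0, 0, 0]}, {"fingers": 1, "translation": [0, -0.02, -0.4], "twist": [0, 0, 0]}, {"fingers": 1, "translation": [0, -0.02, -0.75], "twist": [0, 0, 0]}, {"fingers": 1, "translation": [0, -0.02, -0.75], "twist": [0, 0, 0]}])

```text
time: 20.23
position: [0.5471, 0.1336, 0.1129]
orientation: [-3.14, -0.06, -0.011]
contact_force: [0.6, -0.5, 0.4]
grip_width: 0.0004
finger_force: 0.0
```

Run:
```python
from h import *
s=manip.state(); p=s["position"]; print(s["time"],p,s["contact_force"],s["grip_width"])
plan([((.55,.0,.115),38),((.554,-.124,.115),77),((.554,-.124,.06),77),((.554,-.124,.009),77)])
d=snap("top")
for b in blobs(d,(5,90,80),(22,255,255),.012,(310,210,430,320)): print("tenon",b)
for b in blobs(d,(5,90,80),(22,255,255),.024,(160,190,290,260)): print("in",b)
```

```text
20.2333 [0.54706565 0.13359911 0.11293567] [ 0.62485579 -0.51266413  0.40825537] 0.00039974132797205653
[-0.018  1.113 -0.018] [ 0.002 -0.009 -0.796] TOO FAR
[-0.61   0.835  0.   ] [ 0.     0.    -0.867] 
[ 0.    -0.     0.458] [0. 0. 0.] 
[ 0.    -0.     0.425] [0. 0. 0.] 
tenon (array([333., 303.]), array([ 397.3, -121.2]), 37.8, 29.6, 72.7)
tenon (array([378., 265.]), array([ 482.7, -218.3]), 77.5, 23.4, 81.1)
tenon (array([335., 232.]), array([ 553.7, -123.9]), 58.0, 23.8, 77.9)
tenon (array([376., 232.]), array([ 554. , -214.8]), 77.4, 25.5, 76.0)
in (array([229., 240.]), array([536.6, 113.6]), 141.5, 61.6, -87.9)
in (array([218., 207.]), array([601.5, 133.7]), 32.8, 26.9, -88.9)
in (array([257., 193.]), array([634.7,  49.2]), 66.1, 13.6, -88.9)
```

Request:
jog_arm(steps=[{"fingers": 0, "translation": [-0.02, 0.3, -0.02], "twist": [0, 0, -0.16]}, {"fingers": 0, "translation": [-0.02, 0.6, -0.02], "twist": [0, 0, -0.32]}, {"fingers": 0, "translation": [-0.02, 1, -0.02], "twist": [0, 0, -0.48]}, {"fingers": 0, "translation": [-0.02, 1, -0.02], "twist": [0, 0, -0.64]}, {"fingers": 0, "translation": [-0.02, 1, -0.02], "twist": [0, 0, -0.796]}, {"fingers": 0, "translation": [-0.02, 1, -0.02], "twist": [0, 0, -0.796]}])

```text
time: 20.78
position: [0.5467, 0.0121, 0.1089]
orientation: [-2.968, -1.028, 0.002]
contact_force: [0.4, 0.2, -0.3]
grip_width: 0.0348
finger_force: 0.0
```

Request:
jog_arm(steps=[{"fingers": 0, "translation": [-0.3, 0.4, 0], "twist": [0, 0, -0.16]}, {"fingers": 0, "translation": [-0.68, 0.92, 0], "twist": [0, 0, -0.32]}, {"fingers": 0, "translation": [-0.68, 0.92, 0], "twist": [0, 0, -0.48]}, {"fingers": 0, "translation": [-0.68, 0.92, 0], "twist": [0, 0, -0.64]}, {"fingers": 0, "translation": [-0.68, 0.92, 0], "twist": [0, 0, -0.8]}, {"fingers": 0, "translation": [-0.68, 0.92, 0], "twist": [0, 0, -0.877]}, {"fingers": 0, "translation": [-0.68, 0.92, 0], "twist": [0, 0, -0.877]}])

```text
time: 21.37
position: [0.5504, -0.1241, 0.1091]
orientation: [-2.449, -1.966, 0.001]
contact_force: [0.1, 0.9, -0.2]
grip_width: 0.0477
finger_force: 0.0
```

Run:
```python
from h import *
s=manip.state(); p=s["position"]; print(s["time"],p,s["contact_force"],s["grip_width"])
plan([((.554,-.124,.06),77.5),((.554,-.124,.009),77.5)])
d=snap("top"); im=d["img"]
cv2.imwrite("pics/c10.png",cv2.resize(im[170:270,150:300][:,:,::-1],None,fx=4,fy=4,interpolation=cv2.INTER_CUBIC))
```

```text
21.3667 [ 0.55042325 -0.1240984   0.10912973] [ 0.10717389  0.9182644  -0.1500183 ] 0.04774549453342712
[0.007 0.029 0.409] [-0.001 -0.     0.   ] 
[ 0.    -0.     0.425] [0. 0. 0.]
```

View pics/c10.png

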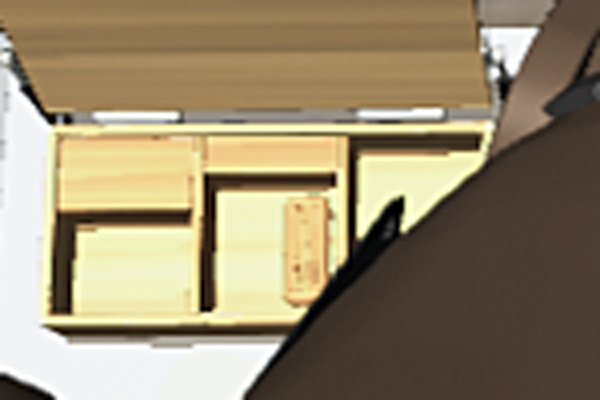

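The first 60 mm tenon lies in the middle compartment at crop (307,250), against its −y wall. Picking the second.

Request:
jog_arm(steps=[{"fingers": 0, "translation": [0.01, 0.03, 0.2], "twist": [0, 0, 0]}, {"fingers": 0, "translation": [0.01, 0.03, 0.4], "twist": [0, 0, 0]}, {"fingers": 0, "translation": [0.01, 0.03, 0.6], "twist": [0, 0, 0]}, {"fingers": 0, "translation": [0.01, 0.03, 0.75], "twist": [0, 0, 0]}, {"fingers": 0, "translation": [0.01, 0.03, 0.84], "twist": [0, 0, 0]}, {"fingers": 0, "translation": [0.01, 0.03, 0.84], "twist": [0, 0, 0]}, {"fingers": 0, "translation": [0.01, 0.03, 0.84], "twist": [0, 0, 0]}])

```text
time: 22.0
position: [0.5545, -0.1235, 0.0091]
orientation: [-2.452, -1.963, 0.001]
contact_force: [-0.6, 0.4, -0.2]
grip_width: 0.0476
finger_force: 0.0
```

Request:
jog_arm(steps=[{"fingers": 1, "translation": [0, 0, 0], "twist": [0, 0, 0]}, {"fingers": 1, "translation": [0, 0, 0], "twist": [0, 0, 0]}, {"fingers": 1, "translation": [0, 0, 0], "twist": [0, 0, 0]}, {"fingers": 1, "translation": [0, 0, 0], "twist": [0, 0, 0]}, {"fingers": 1, "translation": [0, 0, 0], "twist": [0, 0, 0]}, {"fingers": 1, "translation": [0, 0, 0], "twist": [0, 0, 0]}])

```text
time: 22.5
position: [0.5547, -0.1241, 0.0098]
orientation: [2.451, 1.964, 0.001]
contact_force: [-0.1, 1.7, 7.5]
grip_width: 0.0233
finger_force: 30.0
```

Request:
jog_arm(steps=[{"fingers": 1, "translation": [0, 0, -0.2], "twist": [0, 0, 0]}, {"fingers": 1, "translation": [0, 0, -0.5], "twist": [0, 0, 0]}, {"fingers": 1, "translation": [0, 0, -0.9], "twist": [0, 0, 0]}, {"fingers": 1, "translation": [0, 0, -0.9], "twist": [0, 0, 0]}])

```text
time: 22.83
position: [0.5565, -0.1246, 0.1229]
orientation: [2.446, 1.961, 0.006]
contact_force: [0.4, -0.2, 0.6]
grip_width: 0.023
finger_force: 30.0
```

Run:
```python
from h import *
s=manip.state(); p=s["position"]; print(s["time"],p,s["contact_force"],s["grip_width"])
T=case(-10,9,.1)
plan([((.535,-.01,.115),40),((.54,.07,.115),20),(T,2),((*T[:2],.026),2)])
```

```text
22.8333 [ 0.55649801 -0.12458724  0.12294127] [ 0.44370012 -0.21155765  0.61533218] 0.022958836820363274
[ 0.893 -0.383  0.062] [ 0.01  -0.002  0.832] 
[ 0.46  -0.484 -0.   ] [ 0.    -0.     0.444] 
[ 0.228 -0.512  0.125] [ 0.  -0.   0.4] 
[ 0.    -0.     0.617] [0. 0. 0.]
```

Request:
jog_arm(steps=[{"fingers": 1, "translation": [0.25, -0.1, 0], "twist": [0, 0, 0.16]}, {"fingers": 1, "translation": [0.5, -0.2, 0.03], "twist": [0, 0, 0.32]}, {"fingers": 1, "translation": [0.75, -0.3, 0.06], "twist": [0, 0, 0.48]}, {"fingers": 1, "translation": [0.893, -0.383, 0.06], "twist": [0, 0, 0.64]}, {"fingers": 1, "translation": [0.893, -0.383, 0.06], "twist": [0, 0, 0.8]}, {"fingers": 1, "translation": [0.893, -0.383, 0.06], "twist": [0, 0, 0.832]}, {"fingers": 1, "translation": [0.893, -0.383, 0.06], "twist": [0, 0, 0.832]}])

```text
time: 23.42
position: [0.5328, -0.0089, 0.1099]
orientation: [2.952, 1.074, 0.0]
contact_force: [-0.1, 0.4, -1.1]
grip_width: 0.0225
finger_force: 30.0
```

Request:
jog_arm(steps=[{"fingers": 1, "translation": [0.2, -0.2, 0], "twist": [0, 0, 0.15]}, {"fingers": 1, "translation": [0.46, -0.48, 0], "twist": [0, 0, 0.3]}, {"fingers": 1, "translation": [0.46, -0.48, 0], "twist": [0, 0, 0.444]}, {"fingers": 1, "translation": [0.46, -0.48, 0], "twist": [0, 0, 0.444]}])

```text
time: 23.75
position: [0.5381, 0.0719, 0.1098]
orientation: [-3.094, -0.543, -0.0]
contact_force: [-0.5, -0.3, -0.5]
grip_width: 0.0232
finger_force: 30.0
```

Request:
jog_arm(steps=[{"fingers": 1, "translation": [0.1, -0.2, 0], "twist": [0, 0, 0.15]}, {"fingers": 1, "translation": [0.228, -0.4, 0.05], "twist": [0, 0, 0.3]}, {"fingers": 1, "translation": [0.228, -0.512, 0.12], "twist": [0, 0, 0.4]}, {"fingers": 1, "translation": [0.228, -0.512, 0.12], "twist": [0, 0, 0.4]}, {"fingers": 1, "translation": [0.228, -0.512, 0.12], "twist": [0, 0, 0.4]}, {"fingers": 1, "translation": [0.228, -0.512, 0.12], "twist": [0, 0, 0.4]}])

```text
time: 24.25
position: [0.5431, 0.1361, 0.0957]
orientation: [3.141, 0.061, 0.0]
contact_force: [0.1, -0.3, 1.0]
grip_width: 0.0229
finger_force: 30.0
```

Run:
```python
from h import *
s=manip.state(); p=s["position"]; print(s["time"],p,s["contact_force"],s["grip_width"])
plan([(case(-10,9,.027),2)])
```

```text
24.25 [0.54306111 0.13613389 0.09572684] [ 0.06850454 -0.26866996  1.0067462 ] 0.02293845069067031
[ 0.014 -0.008  0.573] [ 0.    -0.     0.005]
```

Request:
jog_arm(steps=[{"fingers": 1, "translation": [0.014, -0.01, 0.15], "twist": [0, 0, 0]}, {"fingers": 1, "translation": [0.014, -0.01, 0.3], "twist": [0, 0, 0]}, {"fingers": 1, "translation": [0.014, -0.01, 0.42], "twist": [0, 0, 0]}, {"fingers": 1, "translation": [0.014, -0.01, 0.51], "twist": [0, 0, 0]}, {"fingers": 1, "translation": [0.014, -0.01, 0.57], "twist": [0, 0, 0]}, {"fingers": 1, "translation": [0.014, -0.01, 0.57], "twist": [0, 0, 0]}, {"fingers": 1, "translation": [0.014, -0.01, 0.57], "twist": [0, 0, 0]}])

```text
time: 24.83
position: [0.5447, 0.1382, 0.0274]
orientation: [3.141, 0.056, 0.0]
contact_force: [-1.0, -0.4, -0.3]
grip_width: 0.0231
finger_force: 30.0
```

Request:
jog_arm(steps=[{"fingers": 0.4, "translation": [0, 0, 0], "twist": [0, 0, 0]}, {"fingers": 0.4, "translation": [0, 0, 0], "twist": [0, 0, 0]}, {"fingers": 0.4, "translation": [0, 0, 0], "twist": [0, 0, 0]}, {"fingers": 0.4, "translation": [0, 0, 0], "twist": [0, 0, 0]}])

```text
time: 25.17
position: [0.5447, 0.1387, 0.0277]
orientation: [-3.141, -0.056, -0.001]
contact_force: [-1.0, -0.2, 0.1]
grip_width: 0.0281
finger_force: 0.0
```

Request:
jog_arm(steps=[{"fingers": 0.4, "translation": [0, 0, -0.2], "twist": [0, 0, 0]}, {"fingers": 0.4, "translation": [0, 0, -0.5], "twist": [0, 0, 0]}, {"fingers": 0.4, "translation": [0, 0, -0.8], "twist": [0, 0, 0]}, {"fingers": 0.4, "translation": [0, 0, -0.8], "twist": [0, 0, 0]}])

```text
time: 25.5
position: [0.5469, 0.1391, 0.1293]
orientation: [-3.14, -0.056, -0.014]
contact_force: [0.8, 0.8, 0.5]
grip_width: 0.0287
finger_force: 0.0
```

Run:
```python
from h import *
s=manip.state(); p=s["position"]; print(s["time"],p,s["contact_force"],s["grip_width"])
plan([((.50,.04,.13),40),((.448,-.04,.13),72.7),((.3975,-.1212,.1),72.7)])
d=snap("top")
for b in blobs(d,(5,90,80),(22,255,255),.012,(310,210,430,320)): print("tenon",b)
```

```text
25.5 [0.54693978 0.13906103 0.12927075] [0.8197229  0.76004246 0.47913877] 0.028663267956846233
[-0.42   0.811 -0.011] [ 0.003 -0.011 -0.844] 
[-0.76   0.232  0.   ] [-0.     0.    -0.727] 
[-0.771 -0.201  0.25 ] [0. 0. 0.] 
tenon (array([333., 303.]), array([ 397.3, -121.2]), 37.8, 29.6, 72.7)
tenon (array([378., 265.]), array([ 482.7, -218.3]), 77.5, 23.4, 81.1)
tenon (array([376., 232.]), array([ 554. , -214.8]), 77.4, 25.5, 76.0)
```

Request:
jog_arm(steps=[{"fingers": 0, "translation": [-0.14, 0.27, 0], "twist": [0, 0, -0.16]}, {"fingers": 0, "translation": [-0.28, 0.54, 0], "twist": [0, 0, -0.32]}, {"fingers": 0, "translation": [-0.42, 0.81, 0], "twist": [0, 0, -0.48]}, {"fingers": 0, "translation": [-0.42, 0.81, 0], "twist": [0, 0, -0.64]}, {"fingers": 0, "translation": [-0.42, 0.81, 0], "twist": [0, 0, -0.8]}, {"fingers": 0, "translation": [-0.42, 0.81, 0], "twist": [0, 0, -0.844]}])

```text
time: 26.05
position: [0.497, 0.039, 0.1226]
orientation: [-2.949, -1.083, 0.001]
contact_force: [0.6, 0.3, 0.1]
grip_width: 0.0472
finger_force: 0.0
```

Request:
jog_arm(steps=[{"fingers": 0, "translation": [-0.25, 0.08, 0], "twist": [0, 0, -0.16]}, {"fingers": 0, "translation": [-0.5, 0.16, 0], "twist": [0, 0, -0.32]}, {"fingers": 0, "translation": [-0.76, 0.23, 0], "twist": [0, 0, -0.48]}, {"fingers": 0, "translation": [-0.76, 0.23, 0], "twist": [0, 0, -0.64]}, {"fingers": 0, "translation": [-0.76, 0.23, 0], "twist": [0, 0, -0.727]}, {"fingers": 0, "translation": [-0.76, 0.23, 0], "twist": [0, 0, -0.727]}])

```text
time: 26.55
position: [0.4449, -0.0405, 0.1227]
orientation: [-2.527, -1.865, 0.001]
contact_force: [0.2, 0.3, -0.2]
grip_width: 0.0477
finger_force: 0.0
```

Request:
jog_arm(steps=[{"fingers": 0, "translation": [-0.3, -0.07, 0], "twist": [0, 0, 0]}, {"fingers": 0, "translation": [-0.77, -0.19, 0.2], "twist": [0, 0, 0]}, {"fingers": 0, "translation": [-0.77, -0.19, 0.25], "twist": [0, 0, 0]}, {"fingers": 0, "translation": [-0.77, -0.19, 0.25], "twist": [0, 0, 0]}])

```text
time: 26.88
position: [0.394, -0.1229, 0.0912]
orientation: [-2.533, -1.854, 0.003]
contact_force: [-0.2, 0.2, -0.1]
grip_width: 0.0475
finger_force: 0.0
```

Run:
```python
from h import *
s=manip.state(); p=s["position"]; print(s["time"],p,s["contact_force"],s["grip_width"])
plan([((.400,-.1212,.008),74)])
d=snap("top"); im=d["img"]; t=snap("scene")["img"]
cv2.imwrite("pics/c11.png",np.hstack([cv2.resize(im[170:270,150:300],None,fx=2.6,fy=2.6,interpolation=cv2.INTER_CUBIC),cv2.resize(t[240:340,230:380],None,fx=2.6,fy=2.6,interpolation=cv2.INTER_CUBIC)])[:,:,::-1])
```

```text
26.8833 [ 0.39397317 -0.12292283  0.09120376] [-0.17749724  0.20934632 -0.13894348] 0.047507514516626353
[0.029 0.046 0.693] [-0.004 -0.    -0.035]
```

View pics/c11.png

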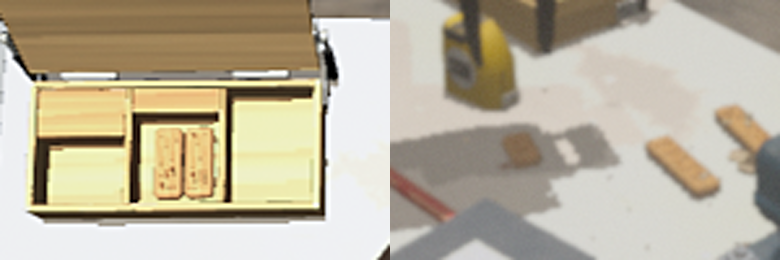

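Both 60s lie flat side by side in the middle compartment. Picking the 40.

Request:
jog_arm(steps=[{"fingers": 0, "translation": [0.03, 0.045, 0.15], "twist": [0, 0, -0.035]}, {"fingers": 0, "translation": [0.03, 0.045, 0.3], "twist": [0, 0, -0.035]}, {"fingers": 0, "translation": [0.03, 0.045, 0.45], "twist": [0, 0, -0.035]}, {"fingers": 0, "translation": [0.03, 0.045, 0.6], "twist": [0, 0, -0.035]}, {"fingers": 0, "translation": [0.03, 0.045, 0.69], "twist": [0, 0, -0.035]}, {"fingers": 0, "translation": [0.03, 0.045, 0.69], "twist": [0, 0, -0.035]}, {"fingers": 0, "translation": [0.03, 0.045, 0.69], "twist": [0, 0, -0.035]}])

```text
time: 27.57
position: [0.4029, -0.119, 0.0104]
orientation: [-2.503, -1.897, 0.001]
contact_force: [-0.3, -0.6, 0.9]
grip_width: 0.0477
finger_force: 0.0
```

Request:
jog_arm(steps=[{"fingers": 1, "translation": [0, 0, 0], "twist": [0, 0, 0]}, {"fingers": 1, "translation": [0, 0, 0], "twist": [0, 0, 0]}, {"fingers": 1, "translation": [0, 0, 0], "twist": [0, 0, 0]}, {"fingers": 1, "translation": [0, 0, 0], "twist": [0, 0, 0]}, {"fingers": 1, "translation": [0, 0, 0], "twist": [0, 0, 0]}, {"fingers": 1, "translation": [0, 0, 0], "twist": [0, 0, 0]}])

```text
time: 28.07
position: [0.4027, -0.1198, 0.0108]
orientation: [2.504, 1.896, 0.001]
contact_force: [0.2, 1.3, 6.8]
grip_width: 0.0226
finger_force: 30.0
```

Request:
jog_arm(steps=[{"fingers": 1, "translation": [0, 0, -0.2], "twist": [0, 0, 0]}, {"fingers": 1, "translation": [0, 0, -0.5], "twist": [0, 0, 0]}, {"fingers": 1, "translation": [0, 0, -1], "twist": [0, 0, 0]}, {"fingers": 1, "translation": [0, 0, -1], "twist": [0, 0, 0]}])

```text
time: 28.4
position: [0.403, -0.12, 0.1341]
orientation: [2.502, 1.895, 0.003]
contact_force: [0.6, -0.2, 0.2]
grip_width: 0.0221
finger_force: 30.0
```

Run:
```python
from h import *
s=manip.state(); p=s["position"]; print(s["time"],p,s["contact_force"],s["grip_width"])
T=case(-20,77,.1)
plan([((.45,-.02,.14),50),((.49,.07,.13),28),((.53,.15,.12),10),(T,2),((*T[:2],.022),2)])
```

```text
28.4 [ 0.4030151  -0.11996778  0.13409751] [ 0.59362152 -0.24465024  0.22035676] 0.022128077813758935
[ 0.908  0.151 -0.049] [ 0.005 -0.     0.54 ] 
[ 0.789 -0.227  0.083] [ 0.    -0.     0.489] 
[ 0.607 -0.432  0.083] [ 0.  -0.   0.4] 
[ 0.098 -0.446  0.167] [ 0.    -0.     0.178] 
[ 0.   -0.    0.65] [0. 0. 0.]
```

Request:
jog_arm(steps=[{"fingers": 1, "translation": [0.3, 0.05, 0], "twist": [0, 0, 0.15]}, {"fingers": 1, "translation": [0.6, 0.1, -0.03], "twist": [0, 0, 0.3]}, {"fingers": 1, "translation": [0.9, 0.15, -0.05], "twist": [0, 0, 0.45]}, {"fingers": 1, "translation": [0.9, 0.15, -0.05], "twist": [0, 0, 0.54]}, {"fingers": 1, "translation": [0.9, 0.15, -0.05], "twist": [0, 0, 0.54]}])

```text
time: 28.82
position: [0.4496, -0.0189, 0.1366]
orientation: [2.849, 1.324, 0.001]
contact_force: [0.3, -0.1, -0.6]
grip_width: 0.0223
finger_force: 30.0
```

Request:
jog_arm(steps=[{"fingers": 1, "translation": [0.26, -0.07, 0], "twist": [0, 0, 0.15]}, {"fingers": 1, "translation": [0.52, -0.15, 0], "twist": [0, 0, 0.3]}, {"fingers": 1, "translation": [0.79, -0.22, 0.05], "twist": [0, 0, 0.45]}, {"fingers": 1, "translation": [0.79, -0.22, 0.05], "twist": [0, 0, 0.49]}, {"fingers": 1, "translation": [0.79, -0.22, 0.05], "twist": [0, 0, 0.49]}])

```text
time: 29.23
position: [0.4895, 0.0693, 0.1298]
orientation: [-3.047, -0.764, 0.002]
contact_force: [-0.5, 0.3, -0.4]
grip_width: 0.0219
finger_force: 30.0
```

Request:
jog_arm(steps=[{"fingers": 1, "translation": [0.2, -0.15, 0], "twist": [0, 0, 0.15]}, {"fingers": 1, "translation": [0.4, -0.3, 0], "twist": [0, 0, 0.3]}, {"fingers": 1, "translation": [0.61, -0.43, 0.05], "twist": [0, 0, 0.4]}, {"fingers": 1, "translation": [0.61, -0.43, 0.05], "twist": [0, 0, 0.4]}, {"fingers": 1, "translation": [0.61, -0.43, 0.05], "twist": [0, 0, 0.4]}])

```text
time: 29.65
position: [0.5299, 0.1482, 0.1238]
orientation: [3.129, 0.28, -0.002]
contact_force: [-0.6, -1.0, -0.3]
grip_width: 0.0226
finger_force: 30.0
```

Request:
jog_arm(steps=[{"fingers": 1, "translation": [0.05, -0.2, 0], "twist": [0, 0, 0.1]}, {"fingers": 1, "translation": [0.1, -0.446, 0.05], "twist": [0, 0, 0.18]}, {"fingers": 1, "translation": [0.1, -0.446, 0.15], "twist": [0, 0, 0.18]}, {"fingers": 1, "translation": [0.1, -0.446, 0.15], "twist": [0, 0, 0.18]}, {"fingers": 1, "translation": [0.1, -0.446, 0.15], "twist": [0, 0, 0.18]}])

```text
time: 30.07
position: [0.5322, 0.202, 0.1062]
orientation: [3.14, 0.054, -0.003]
contact_force: [-0.1, 0.2, 0.7]
grip_width: 0.0223
finger_force: 30.0
```

Run:
```python
from h import *
s=manip.state(); p=s["position"]; print(s["time"],p,s["contact_force"],s["grip_width"])
plan([(case(-20,77,.0245),2)])
```

```text
30.0667 [0.53218339 0.20201345 0.10621232] [-0.12273123  0.22481028  0.66798558] 0.022324799381026213
[ 0.003 -0.023  0.681] [ 0.001  0.002 -0.001]
```

Request:
jog_arm(steps=[{"fingers": 1, "translation": [0, -0.02, 0.2], "twist": [0, 0, 0]}, {"fingers": 1, "translation": [0, -0.02, 0.36], "twist": [0, 0, 0]}, {"fingers": 1, "translation": [0, -0.02, 0.5], "twist": [0, 0, 0]}, {"fingers": 1, "translation": [0, -0.02, 0.6], "twist": [0, 0, 0]}, {"fingers": 1, "translation": [0, -0.02, 0.67], "twist": [0, 0, 0]}, {"fingers": 1, "translation": [0, -0.02, 0.67], "twist": [0, 0, 0]}, {"fingers": 1, "translation": [0, -0.02, 0.67], "twist": [0, 0, 0]}])

```text
time: 30.65
position: [0.5329, 0.2056, 0.0263]
orientation: [3.141, 0.05, 0.0]
contact_force: [0.0, 0.1, 1.1]
grip_width: 0.0222
finger_force: 30.0
```

Request:
jog_arm(steps=[{"fingers": 0.3, "translation": [0, 0, 0], "twist": [0, 0, 0]}, {"fingers": 0.3, "translation": [0, 0, 0], "twist": [0, 0, 0]}, {"fingers": 0.3, "translation": [0, 0, 0], "twist": [0, 0, 0]}, {"fingers": 0.3, "translation": [0, 0, 0], "twist": [0, 0, 0]}])

```text
time: 30.98
position: [0.5329, 0.2062, 0.0265]
orientation: [-3.141, -0.051, -0.001]
contact_force: [-0.7, 0.1, -0.3]
grip_width: 0.0328
finger_force: 0.0
```

Request:
jog_arm(steps=[{"fingers": 0.3, "translation": [0, 0, -0.2], "twist": [0, 0, 0]}, {"fingers": 0.3, "translation": [0, 0, -0.5], "twist": [0, 0, 0]}, {"fingers": 0.3, "translation": [0, 0, -0.9], "twist": [0, 0, 0]}, {"fingers": 0.3, "translation": [0, 0, -0.9], "twist": [0, 0, 0]}])

```text
time: 31.32
position: [0.5348, 0.2068, 0.1401]
orientation: [-3.139, -0.051, -0.013]
contact_force: [0.8, 1.1, 0.4]
grip_width: 0.0332
finger_force: 0.0
```

Run:
```python
from h import *
s=manip.state(); p=s["position"]; print(s["time"],p,s["contact_force"],s["grip_width"])
plan([((.53,.09,.13),20),((.51,-.02,.13),45),((.495,-.13,.13),70),((.4827,-.2183,.11),81)])
d=snap("top")
for b in blobs(d,(5,90,80),(22,255,255),.012,(310,210,430,320)): print("tenon",b)
```

```text
31.3167 [0.53483756 0.2067941  0.14007508] [0.80574493 1.13484834 0.37111529] 0.03320002400343079
[-0.073  0.972  0.082] [-0.001 -0.011 -0.403] 
[-0.47   0.804  0.   ] [-0.     0.    -0.556] 
[-0.737  0.56   0.   ] [-0.     0.    -0.556] 
[-0.727  0.155  0.167] [ 0.     0.    -0.244] 
tenon (array([378., 265.]), array([ 482.7, -218.3]), 77.5, 23.4, 81.1)
tenon (array([376., 232.]), array([ 554. , -214.8]), 77.4, 25.5, 76.0)
```

Request:
jog_arm(steps=[{"fingers": 0, "translation": [-0.02, 0.32, 0.02], "twist": [0, 0, -0.15]}, {"fingers": 0, "translation": [-0.05, 0.64, 0.05], "twist": [0, 0, -0.3]}, {"fingers": 0, "translation": [-0.07, 0.97, 0.05], "twist": [0, 0, -0.4]}, {"fingers": 0, "translation": [-0.07, 0.97, 0.05], "twist": [0, 0, -0.4]}])

```text
time: 31.7
position: [0.5272, 0.0845, 0.1268]
orientation: [3.093, 0.546, -0.003]
contact_force: [0.2, 0.2, 0.4]
grip_width: 0.0471
finger_force: 0.0
```

Request:
jog_arm(steps=[{"fingers": 0, "translation": [-0.16, 0.27, 0], "twist": [0, 0, -0.15]}, {"fingers": 0, "translation": [-0.32, 0.54, 0], "twist": [0, 0, -0.3]}, {"fingers": 0, "translation": [-0.47, 0.8, 0], "twist": [0, 0, -0.45]}, {"fingers": 0, "translation": [-0.47, 0.8, 0], "twist": [0, 0, -0.556]}, {"fingers": 0, "translation": [-0.47, 0.8, 0], "twist": [0, 0, -0.556]}])

```text
time: 32.12
position: [0.507, -0.0215, 0.1272]
orientation: [-2.903, -1.2, 0.002]
contact_force: [-0.3, -0.2, -0.8]
grip_width: 0.0474
finger_force: 0.0
```

Request:
jog_arm(steps=[{"fingers": 0, "translation": [-0.25, 0.19, 0], "twist": [0, 0, -0.15]}, {"fingers": 0, "translation": [-0.5, 0.38, 0], "twist": [0, 0, -0.3]}, {"fingers": 0, "translation": [-0.74, 0.56, 0], "twist": [0, 0, -0.45]}, {"fingers": 0, "translation": [-0.74, 0.56, 0], "twist": [0, 0, -0.556]}, {"fingers": 0, "translation": [-0.74, 0.56, 0], "twist": [0, 0, -0.556]}])

```text
time: 32.53
position: [0.4919, -0.131, 0.1273]
orientation: [-2.576, -1.798, 0.001]
contact_force: [-0.6, 0.8, -0.2]
grip_width: 0.0477
finger_force: 0.0
```

Request:
jog_arm(steps=[{"fingers": 0, "translation": [-0.3, 0.08, 0], "twist": [0, 0, -0.15]}, {"fingers": 0, "translation": [-0.6, 0.15, 0.1], "twist": [0, 0, -0.244]}, {"fingers": 0, "translation": [-0.73, 0.155, 0.16], "twist": [0, 0, -0.244]}, {"fingers": 0, "translation": [-0.73, 0.155, 0.16], "twist": [0, 0, -0.244]}, {"fingers": 0, "translation": [-0.73, 0.155, 0.16], "twist": [0, 0, -0.244]}])

```text
time: 32.95
position: [0.4794, -0.2178, 0.1081]
orientation: [-2.395, -2.03, 0.001]
contact_force: [-0.1, -0.3, -0.4]
grip_width: 0.0471
finger_force: 0.0
```

Run:
```python
from h import *
s=manip.state(); p=s["position"]; print(s["time"],p,s["contact_force"],s["grip_width"])
plan([((.4827,-.2183,.008),81)])
t=snap("scene")["img"]
cv2.imwrite("pics/c12.png",np.vstack([t[180:400,200:480]])[:,:,::-1].repeat(2,0).repeat(2,1))
```

```text
32.95 [ 0.47936959 -0.21782528  0.10811165] [-0.0961185  -0.34372513 -0.42515133] 0.04713196669603516
[-0.     0.029  0.834] [-0.002 -0.001 -0.01 ]
```

View pics/c12.png

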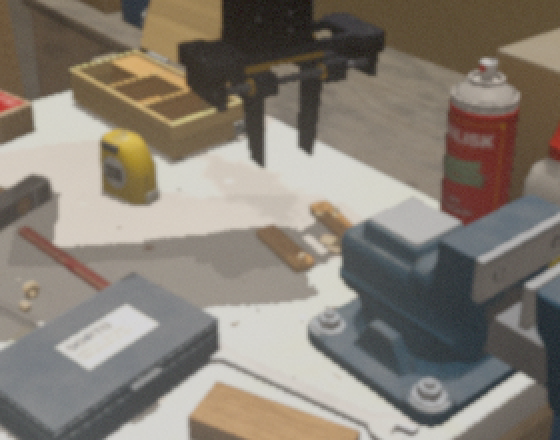

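The gripper hangs clear of the vice above the front 80 (crop (285,247)).

Request:
jog_arm(steps=[{"fingers": 0, "translation": [0, 0.03, 0.2], "twist": [0, 0, -0.01]}, {"fingers": 0, "translation": [0, 0.03, 0.4], "twist": [0, 0, -0.01]}, {"fingers": 0, "translation": [0, 0.03, 0.6], "twist": [0, 0, -0.01]}, {"fingers": 0, "translation": [0, 0.03, 0.75], "twist": [0, 0, -0.01]}, {"fingers": 0, "translation": [0, 0.03, 0.84], "twist": [0, 0, -0.01]}, {"fingers": 0, "translation": [0, 0.03, 0.84], "twist": [0, 0, -0.01]}, {"fingers": 0, "translation": [0, 0.03, 0.84], "twist": [0, 0, -0.01]}])

```text
time: 33.58
position: [0.4833, -0.2186, 0.0083]
orientation: [-2.383, -2.047, 0.0]
contact_force: [-0.3, -0.3, 0.5]
grip_width: 0.0476
finger_force: 0.0
```

Request:
jog_arm(steps=[{"fingers": 1, "translation": [0, 0, 0], "twist": [0, 0, 0]}, {"fingers": 1, "translation": [0, 0, 0], "twist": [0, 0, 0]}, {"fingers": 1, "translation": [0, 0, 0], "twist": [0, 0, 0]}, {"fingers": 1, "translation": [0, 0, 0], "twist": [0, 0, 0]}, {"fingers": 1, "translation": [0, 0, 0], "twist": [0, 0, 0]}, {"fingers": 1, "translation": [0, 0, 0], "twist": [0, 0, 0]}])

```text
time: 34.08
position: [0.4832, -0.2197, 0.0086]
orientation: [2.383, 2.046, 0.0]
contact_force: [-0.7, 1.1, 7.0]
grip_width: 0.0231
finger_force: 30.0
```

Request:
jog_arm(steps=[{"fingers": 1, "translation": [0, 0, -0.2], "twist": [0, 0, 0]}, {"fingers": 1, "translation": [0, 0, -0.5], "twist": [0, 0, 0]}, {"fingers": 1, "translation": [0, 0, -0.95], "twist": [0, 0, 0]}, {"fingers": 1, "translation": [0, 0, -0.95], "twist": [0, 0, 0]}])

```text
time: 34.42
position: [0.4842, -0.2203, 0.1268]
orientation: [2.379, 2.043, 0.003]
contact_force: [1.5, 0.2, -0.1]
grip_width: 0.023
finger_force: 30.0
```

Run:
```python
from h import *
s=manip.state(); p=s["position"]; print(s["time"],p,s["contact_force"],s["grip_width"])
T=case(0,-86,.1)
plan([((.50,-.12,.12),55),((.53,-.04,.12),25),(T,2),((*T[:2],.023),2)])
```

```text
34.4167 [ 0.48417334 -0.22027551  0.12682954] [ 1.5365621   0.16171112 -0.07113102] 0.022990658684030142
[0.846 0.004 0.055] [0.007 0.001 0.584] 
[ 0.689 -0.178 -0.   ] [-0.    -0.     0.667] 
[ 0.502 -0.525  0.167] [-0.    -0.     0.511] 
[ 0.    -0.     0.642] [0. 0. 0.]
```

Request:
jog_arm(steps=[{"fingers": 1, "translation": [0.28, 0, 0], "twist": [0, 0, 0.15]}, {"fingers": 1, "translation": [0.56, 0, 0], "twist": [0, 0, 0.3]}, {"fingers": 1, "translation": [0.85, 0, 0.05], "twist": [0, 0, 0.45]}, {"fingers": 1, "translation": [0.85, 0, 0.05], "twist": [0, 0, 0.58]}, {"fingers": 1, "translation": [0.85, 0, 0.05], "twist": [0, 0, 0.58]}])

```text
time: 34.83
position: [0.4983, -0.1172, 0.116]
orientation: [-2.785, -1.453, 0.0]
contact_force: [-0.5, -0.1, 0.1]
grip_width: 0.0232
finger_force: 30.0
```

Request:
jog_arm(steps=[{"fingers": 1, "translation": [0.23, -0.06, 0], "twist": [0, 0, 0.15]}, {"fingers": 1, "translation": [0.46, -0.12, 0], "twist": [0, 0, 0.3]}, {"fingers": 1, "translation": [0.69, -0.18, 0], "twist": [0, 0, 0.45]}, {"fingers": 1, "translation": [0.69, -0.18, 0], "twist": [0, 0, 0.6]}, {"fingers": 1, "translation": [0.69, -0.18, 0], "twist": [0, 0, 0.667]}, {"fingers": 1, "translation": [0.69, -0.18, 0], "twist": [0, 0, 0.667]}])

```text
time: 35.33
position: [0.528, -0.0387, 0.116]
orientation: [3.065, 0.687, 0.0]
contact_force: [-0.2, -0.7, -0.6]
grip_width: 0.0231
finger_force: 30.0
```

Request:
jog_arm(steps=[{"fingers": 1, "translation": [0.17, -0.18, 0], "twist": [0, 0, 0.15]}, {"fingers": 1, "translation": [0.34, -0.36, 0], "twist": [0, 0, 0.3]}, {"fingers": 1, "translation": [0.5, -0.54, 0.05], "twist": [0, 0, 0.45]}, {"fingers": 1, "translation": [0.5, -0.54, 0.12], "twist": [0, 0, 0.51]}, {"fingers": 1, "translation": [0.5, -0.54, 0.12], "twist": [0, 0, 0.51]}, {"fingers": 1, "translation": [0.5, -0.54, 0.12], "twist": [0, 0, 0.51]}])

```text
time: 35.83
position: [0.5543, 0.0451, 0.1013]
orientation: [3.141, 0.069, -0.002]
contact_force: [-0.2, -0.1, -0.8]
grip_width: 0.0234
finger_force: 30.0
```

Run:
```python
from h import *
s=manip.state(); p=s["position"]; print(s["time"],p,s["contact_force"],s["grip_width"])
plan([(case(0,-84,.0225),2)])
```

```text
35.8333 [0.55432431 0.04509735 0.10133982] [-0.22068706 -0.09134524 -0.8007416 ] 0.023422836467573052
[0.031 0.006 0.657] [0.    0.001 0.011]
```

Request:
jog_arm(steps=[{"fingers": 1, "translation": [0.03, 0.006, 0.2], "twist": [0, 0, 0.01]}, {"fingers": 1, "translation": [0.03, 0.006, 0.36], "twist": [0, 0, 0.01]}, {"fingers": 1, "translation": [0.03, 0.006, 0.49], "twist": [0, 0, 0.01]}, {"fingers": 1, "translation": [0.03, 0.006, 0.58], "twist": [0, 0, 0.01]}, {"fingers": 1, "translation": [0.03, 0.006, 0.65], "twist": [0, 0, 0.01]}, {"fingers": 1, "translation": [0.03, 0.006, 0.65], "twist": [0, 0, 0.01]}, {"fingers": 1, "translation": [0.03, 0.006, 0.65], "twist": [0, 0, 0.01]}])

```text
time: 36.42
position: [0.5583, 0.0448, 0.0239]
orientation: [3.141, 0.05, 0.0]
contact_force: [-0.0, -0.0, -0.6]
grip_width: 0.0237
finger_force: 30.0
```

Request:
jog_arm(steps=[{"fingers": 0.4, "translation": [0, 0, 0], "twist": [0, 0, 0]}, {"fingers": 0.4, "translation": [0, 0, 0], "twist": [0, 0, 0]}, {"fingers": 0.4, "translation": [0, 0, 0], "twist": [0, 0, 0]}])

```text
time: 36.67
position: [0.5585, 0.0452, 0.0243]
orientation: [3.141, 0.05, 0.002]
contact_force: [-0.7, -0.6, 0.5]
grip_width: 0.0282
finger_force: 0.0
```

Run:
```python
from h import *
s=manip.state(); p=s["position"]; print(s["time"],p,s["contact_force"],s["grip_width"])
plan([((*p[:2],.05),2),(case(0,-57,.05),2),(case(0,-57,.018),2),(case(0,-76,.018),2)])
```

```text
36.6667 [0.55853407 0.04523678 0.02433294] [-0.6982737  -0.62868386  0.47789652] 0.028167122109279068
[ 0.     0.    -0.214] [ 0.    -0.002 -0.004] 
[-0.005 -0.219 -0.   ] [0. 0. 0.] 
[ 0.    -0.     0.267] [0. 0. 0.] 
[0.    0.158 0.   ] [0. 0. 0.]
```

Request:
jog_arm(steps=[{"fingers": 0.4, "translation": [0, 0, -0.12], "twist": [0, 0, 0]}, {"fingers": 0.4, "translation": [0, 0, -0.23], "twist": [0, 0, 0]}, {"fingers": 1, "translation": [0, -0.11, -0.23], "twist": [0, 0, 0]}, {"fingers": 1, "translation": [0, -0.22, -0.23], "twist": [0, 0, 0]}, {"fingers": 1, "translation": [0, -0.22, -0.23], "twist": [0, 0, 0]}, {"fingers": 1, "translation": [0, -0.22, -0.23], "twist": [0, 0, 0]}, {"fingers": 1, "translation": [0, -0.22, -0.1], "twist": [0, 0, 0]}, {"fingers": 1, "translation": [0, -0.22, 0.05], "twist": [0, 0, 0]}, {"fingers": 1, "translation": [0, -0.22, 0.05], "twist": [0, 0, 0]}])

```text
time: 37.42
position: [0.5558, 0.0717, 0.0147]
orientation: [3.141, 0.05, -0.007]
contact_force: [-0.5, -0.9, -0.5]
grip_width: 0.0006
finger_force: 0.0
```

Request:
jog_arm(steps=[{"fingers": 1, "translation": [0, 0.03, 0], "twist": [0, 0, 0]}, {"fingers": 1, "translation": [0, 0.06, 0], "twist": [0, 0, 0]}, {"fingers": 1, "translation": [0, 0.09, 0], "twist": [0, 0, 0]}, {"fingers": 1, "translation": [0, 0.12, 0], "twist": [0, 0, 0]}, {"fingers": 1, "translation": [0, 0.14, 0], "twist": [0, 0, 0]}, {"fingers": 1, "translation": [0, 0.155, 0], "twist": [0, 0, 0]}, {"fingers": 1, "translation": [0, 0.155, 0], "twist": [0, 0, 0]}])

```text
time: 38.0
position: [0.5581, 0.0526, 0.0179]
orientation: [3.141, 0.048, 0.001]
contact_force: [-0.7, 1.7, -0.2]
grip_width: 0.0007
finger_force: 0.0
```

Request:
jog_arm(steps=[{"fingers": 1, "translation": [0, -0.02, 0], "twist": [0, 0, 0]}, {"fingers": 1, "translation": [0, -0.02, -0.4], "twist": [0, 0, 0]}, {"fingers": 1, "translation": [0, -0.02, -0.85], "twist": [0, 0, 0]}, {"fingers": 1, "translation": [0, -0.02, -0.85], "twist": [0, 0, 0]}])

```text
time: 38.33
position: [0.5589, 0.0558, 0.1235]
orientation: [3.141, 0.05, 0.006]
contact_force: [0.6, 0.1, 0.3]
grip_width: 0.0004
finger_force: 0.0
```

Run:
```python
from h import *
s=manip.state(); p=s["position"]; print(s["time"],p,s["contact_force"],s["grip_width"])
plan([((.555,-.03,.13),25),((.555,-.12,.13),52),((.554,-.2148,.11),76)])
d=snap("top")
for b in blobs(d,(5,90,80),(22,255,255),.012,(310,210,430,320),k=5): print("tenon",b)
```

```text
38.3333 [0.55894512 0.05581152 0.12348254] [0.57101415 0.05215294 0.322728  ] 0.00035800094641241933
[-0.055  0.714 -0.054] [ 0.001 -0.005 -0.515] 
[-0.317  0.68   0.   ] [ 0.   0.  -0.6] 
[-0.628  0.48   0.167] [ 0.     0.    -0.533] 
tenon (array([385., 235.]), array([ 548.5, -233.2]), 39.7, 22.3, -88.9)
tenon (array([367., 229.]), array([ 562.2, -192.6]), 24.2, 20.1, -88.9)
```

Request:
jog_arm(steps=[{"fingers": 0, "translation": [-0.02, 0.25, -0.05], "twist": [0, 0, -0.15]}, {"fingers": 0, "translation": [-0.05, 0.5, -0.05], "twist": [0, 0, -0.3]}, {"fingers": 0, "translation": [-0.055, 0.71, -0.05], "twist": [0, 0, -0.45]}, {"fingers": 0, "translation": [-0.055, 0.71, -0.05], "twist": [0, 0, -0.515]}, {"fingers": 0, "translation": [-0.055, 0.71, -0.05], "twist": [0, 0, -0.515]}])

```text
time: 38.8
position: [0.5538, -0.0308, 0.1254]
orientation: [3.067, 0.68, -0.0]
contact_force: [0.7, 0.7, -0.3]
grip_width: 0.0282
finger_force: 0.0
```

Request:
jog_arm(steps=[{"fingers": 0, "translation": [-0.1, 0.22, 0], "twist": [0, 0, -0.15]}, {"fingers": 0, "translation": [-0.2, 0.44, 0], "twist": [0, 0, -0.3]}, {"fingers": 0, "translation": [-0.317, 0.68, 0], "twist": [0, 0, -0.45]}, {"fingers": 0, "translation": [-0.317, 0.68, 0], "twist": [0, 0, -0.6]}, {"fingers": 0, "translation": [-0.317, 0.68, 0], "twist": [0, 0, -0.6]}])

```text
time: 39.22
position: [0.5538, -0.1205, 0.1252]
orientation: [-2.823, -1.379, 0.0]
contact_force: [0.1, 0.2, -0.9]
grip_width: 0.0473
finger_force: 0.0
```

Request:
jog_arm(steps=[{"fingers": 0, "translation": [-0.2, 0.16, 0], "twist": [0, 0, -0.15]}, {"fingers": 0, "translation": [-0.4, 0.32, 0], "twist": [0, 0, -0.3]}, {"fingers": 0, "translation": [-0.63, 0.48, 0.1], "twist": [0, 0, -0.45]}, {"fingers": 0, "translation": [-0.63, 0.48, 0.16], "twist": [0, 0, -0.533]}, {"fingers": 0, "translation": [-0.63, 0.48, 0.16], "twist": [0, 0, -0.533]}, {"fingers": 0, "translation": [-0.63, 0.48, 0.16], "twist": [0, 0, -0.533]}])

```text
time: 39.72
position: [0.5526, -0.2137, 0.106]
orientation: [-2.481, -1.926, 0.001]
contact_force: [-1.1, 0.0, -0.1]
grip_width: 0.0481
finger_force: 0.0
```

Run:
```python
from h import *
s=manip.state(); p=s["position"]; print(s["time"],p,s["contact_force"],s["grip_width"])
plan([((.554,-.2148,.008),76)])
d=snap("top","top13"); im=d["img"]; t=snap("scene")["img"]
cv2.imwrite("pics/c13.png",np.hstack([cv2.resize(im[170:270,150:300],None,fx=2.6,fy=2.6,interpolation=cv2.INTER_CUBIC),cv2.resize(t[200:300,290:440],None,fx=2.6,fy=2.6,interpolation=cv2.INTER_CUBIC)])[:,:,::-1])
```

```text
39.7167 [ 0.55262271 -0.21368262  0.10603203] [-1.08732903  0.02129251 -0.05128875] 0.04812737946244811
[-0.007  0.014  0.817] [-0.002 -0.001 -0.008]
```

View pics/c13.png

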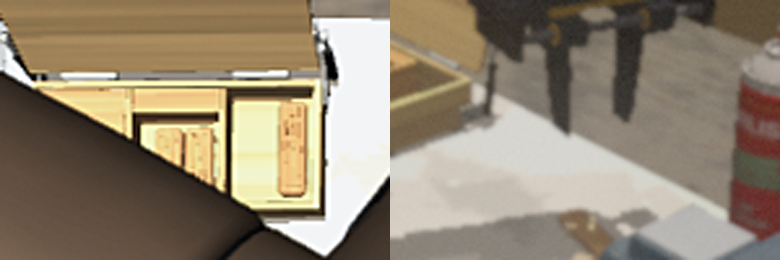

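The first 80 lies at crop (292,148) near its end wall. Picking the last tenon.

Request:
jog_arm(steps=[{"fingers": 0, "translation": [-0.005, 0.015, 0.2], "twist": [0, 0, -0.01]}, {"fingers": 0, "translation": [-0.005, 0.015, 0.4], "twist": [0, 0, -0.01]}, {"fingers": 0, "translation": [-0.005, 0.015, 0.6], "twist": [0, 0, -0.01]}, {"fingers": 0, "translation": [-0.005, 0.015, 0.75], "twist": [0, 0, -0.01]}, {"fingers": 0, "translation": [-0.005, 0.015, 0.82], "twist": [0, 0, -0.01]}, {"fingers": 0, "translation": [-0.005, 0.015, 0.82], "twist": [0, 0, -0.01]}, {"fingers": 0, "translation": [-0.005, 0.015, 0.82], "twist": [0, 0, -0.01]}])

```text
time: 40.4
position: [0.5548, -0.2155, 0.0086]
orientation: [2.469, 1.942, 0.0]
contact_force: [-0.6, 0.1, -0.1]
grip_width: 0.0477
finger_force: 0.0
```

Request:
jog_arm(steps=[{"fingers": 1, "translation": [0, 0, 0], "twist": [0, 0, 0]}, {"fingers": 1, "translation": [0, 0, 0], "twist": [0, 0, 0]}, {"fingers": 1, "translation": [0, 0, 0], "twist": [0, 0, 0]}, {"fingers": 1, "translation": [0, 0, 0], "twist": [0, 0, 0]}, {"fingers": 1, "translation": [0, 0, 0], "twist": [0, 0, 0]}, {"fingers": 1, "translation": [0, 0, 0], "twist": [0, 0, 0]}])

```text
time: 40.9
position: [0.5545, -0.2161, 0.0086]
orientation: [2.468, 1.942, 0.001]
contact_force: [-0.7, 1.6, 5.8]
grip_width: 0.0233
finger_force: 30.0
```

Request:
jog_arm(steps=[{"fingers": 1, "translation": [0, 0, -0.2], "twist": [0, 0, 0]}, {"fingers": 1, "translation": [0, 0, -0.5], "twist": [0, 0, 0]}, {"fingers": 1, "translation": [0, 0, -0.95], "twist": [0, 0, 0]}, {"fingers": 1, "translation": [0, 0, -0.95], "twist": [0, 0, 0]}])

```text
time: 41.23
position: [0.5557, -0.2168, 0.1272]
orientation: [2.464, 1.939, 0.004]
contact_force: [0.3, -0.4, 0.0]
grip_width: 0.0231
finger_force: 30.0
```

Run:
```python
from h import *
s=manip.state(); p=s["position"]; print(s["time"],p,s["contact_force"],s["grip_width"])
T=case(0,-68,.1)
plan([((.555,-.12,.12),52),((.555,-.03,.12),25),(T,2)])
```

```text
41.2333 [ 0.55574673 -0.21675912  0.12721064] [ 0.33526382 -0.39725285  0.04384708] 0.023087677725631587
[ 0.782 -0.196  0.058] [0.008 0.    0.542] 
[ 0.591 -0.462 -0.   ] [ 0.  -0.   0.6] 
[ 0.337 -0.675  0.167] [-0.    -0.     0.511]
```

Request:
jog_arm(steps=[{"fingers": 1, "translation": [0.26, -0.06, 0], "twist": [0, 0, 0.15]}, {"fingers": 1, "translation": [0.52, -0.13, 0], "twist": [0, 0, 0.3]}, {"fingers": 1, "translation": [0.78, -0.19, 0.05], "twist": [0, 0, 0.45]}, {"fingers": 1, "translation": [0.78, -0.19, 0.05], "twist": [0, 0, 0.54]}, {"fingers": 1, "translation": [0.78, -0.19, 0.05], "twist": [0, 0, 0.54]}])

```text
time: 41.65
position: [0.554, -0.1182, 0.116]
orientation: [-2.823, -1.378, 0.001]
contact_force: [0.3, 0.5, -1.5]
grip_width: 0.0233
finger_force: 30.0
```

Request:
jog_arm(steps=[{"fingers": 1, "translation": [0.2, -0.15, 0], "twist": [0, 0, 0.15]}, {"fingers": 1, "translation": [0.4, -0.3, 0], "twist": [0, 0, 0.3]}, {"fingers": 1, "translation": [0.59, -0.46, 0], "twist": [0, 0, 0.45]}, {"fingers": 1, "translation": [0.59, -0.46, 0], "twist": [0, 0, 0.6]}, {"fingers": 1, "translation": [0.59, -0.46, 0], "twist": [0, 0, 0.6]}])

```text
time: 42.07
position: [0.5542, -0.0294, 0.1161]
orientation: [3.067, 0.681, 0.0]
contact_force: [0.2, 0.0, 0.0]
grip_width: 0.0234
finger_force: 30.0
```

Request:
jog_arm(steps=[{"fingers": 1, "translation": [0.11, -0.22, 0], "twist": [0, 0, 0.15]}, {"fingers": 1, "translation": [0.22, -0.44, 0], "twist": [0, 0, 0.3]}, {"fingers": 1, "translation": [0.34, -0.67, 0.05], "twist": [0, 0, 0.45]}, {"fingers": 1, "translation": [0.34, -0.67, 0.12], "twist": [0, 0, 0.51]}, {"fingers": 1, "translation": [0.34, -0.67, 0.12], "twist": [0, 0, 0.51]}, {"fingers": 1, "translation": [0.34, -0.67, 0.12], "twist": [0, 0, 0.51]}])

```text
time: 42.57
position: [0.557, 0.0592, 0.1014]
orientation: [3.141, 0.067, -0.001]
contact_force: [-0.1, 0.2, -0.2]
grip_width: 0.0234
finger_force: 30.0
```

Run:
```python
from h import *
s=manip.state(); p=s["position"]; print(s["time"],p,s["contact_force"],s["grip_width"])
plan([(case(0,-68,.0265),2)])
```

```text
42.5667 [0.55704829 0.05921922 0.10138745] [-0.06468804  0.22330972 -0.24014355] 0.023386618654155332
[ 0.004 -0.011  0.624] [0.    0.001 0.01 ]
```

Request:
jog_arm(steps=[{"fingers": 1, "translation": [0.004, -0.01, 0.2], "twist": [0, 0, 0.01]}, {"fingers": 1, "translation": [0.004, -0.01, 0.35], "twist": [0, 0, 0.01]}, {"fingers": 1, "translation": [0.004, -0.01, 0.47], "twist": [0, 0, 0.01]}, {"fingers": 1, "translation": [0.004, -0.01, 0.56], "twist": [0, 0, 0.01]}, {"fingers": 1, "translation": [0.004, -0.01, 0.62], "twist": [0, 0, 0.01]}, {"fingers": 1, "translation": [0.004, -0.01, 0.62], "twist": [0, 0, 0.01]}, {"fingers": 1, "translation": [0.004, -0.01, 0.62], "twist": [0, 0, 0.01]}])

```text
time: 43.15
position: [0.5576, 0.0609, 0.0275]
orientation: [3.141, 0.048, 0.0]
contact_force: [0.1, 0.7, 0.9]
grip_width: 0.0233
finger_force: 30.0
```

Request:
jog_arm(steps=[{"fingers": 0.4, "translation": [0, 0, 0], "twist": [0, 0, 0]}, {"fingers": 0.4, "translation": [0, 0, 0], "twist": [0, 0, 0]}, {"fingers": 0.4, "translation": [0, 0, 0], "twist": [0, 0, 0]}, {"fingers": 0.4, "translation": [0, 0, 0], "twist": [0, 0, 0]}])

```text
time: 43.48
position: [0.5575, 0.0615, 0.0277]
orientation: [3.141, 0.047, 0.001]
contact_force: [-0.1, 0.3, -0.7]
grip_width: 0.028
finger_force: 0.0
```

Request:
jog_arm(steps=[{"fingers": 0.4, "translation": [0, 0, -0.2], "twist": [0, 0, 0]}, {"fingers": 0.4, "translation": [0, 0, -0.5], "twist": [0, 0, 0]}, {"fingers": 0.4, "translation": [0, 0, -0.9], "twist": [0, 0, 0]}, {"fingers": 0.4, "translation": [0, 0, -0.9], "twist": [0, 0, 0]}])

```text
time: 43.82
position: [0.5595, 0.0616, 0.1412]
orientation: [3.141, 0.047, 0.013]
contact_force: [0.7, -0.5, 0.7]
grip_width: 0.0285
finger_force: 0.0
```

Run:
```python
from h import *
s=manip.state(); p=s["position"]; print(s["time"],p,s["contact_force"],s["grip_width"],np.degrees(s["joint_pos"]).round())
# go in front and above, then turn to yaw 92 and over the raised bar
plan([((.54,.0,.22),32),((.54,.0,.30),62),((.60,.07,.30),92),((.6636,.1305,.29),92)])
d=snap("top")
m=cv2.inRange(d["img"],(0,0,0),(95,95,110))
print(proj(d,[(.6636,.131,.2),(.6636,.176,.2),(.6636,.086,.2)]))
```

```text
43.8167 [0.55950993 0.06158904 0.14119132] [ 0.71179727 -0.52753025  0.73359894] 0.028538739013133006 [ -0.  28. 103.  -0.  49.  88.]
[-0.173  0.508 -0.658] [ 0.003 -0.01  -0.673] 
[-0.     0.    -0.667] [ 0.     0.    -0.667] 
[0.75  0.168 0.   ] [ 0.     0.    -0.667] 
[0.485 0.547 0.083] [0. 0. 0.] 
[[200.4416394  151.653819  ]
 [176.11610879 151.18545682]
 [224.75815306 152.12200757]]
```

Request:
jog_arm(steps=[{"fingers": 0.2, "translation": [-0.17, 0.25, -0.3], "twist": [0, 0, 0]}, {"fingers": 0.2, "translation": [-0.17, 0.5, -0.65], "twist": [0, 0, -0.15]}, {"fingers": 0.2, "translation": [-0.17, 0.5, -0.65], "twist": [0, 0, -0.3]}, {"fingers": 0.2, "translation": [-0.17, 0.5, -0.65], "twist": [0, 0, -0.45]}, {"fingers": 0.2, "translation": [-0.17, 0.5, -0.65], "twist": [0, 0, -0.6]}, {"fingers": 0.2, "translation": [-0.17, 0.5, -0.65], "twist": [0, 0, -0.67]}])

```text
time: 44.37
position: [0.5384, 0.0006, 0.2125]
orientation: [-3.018, -0.871, 0.001]
contact_force: [-0.4, -0.8, -0.2]
grip_width: 0.0381
finger_force: 0.0
```

Request:
jog_arm(steps=[{"fingers": 0.2, "translation": [0, 0, -0.3], "twist": [0, 0, -0.15]}, {"fingers": 0.2, "translation": [0, 0, -0.67], "twist": [0, 0, -0.3]}, {"fingers": 0.2, "translation": [0, 0, -0.67], "twist": [0, 0, -0.45]}, {"fingers": 0.2, "translation": [0, 0, -0.67], "twist": [0, 0, -0.6]}, {"fingers": 0.2, "translation": [0, 0, -0.67], "twist": [0, 0, -0.67]}])

```text
time: 44.78
position: [0.5387, 0.0009, 0.2932]
orientation: [2.687, 1.627, 0.0]
contact_force: [0.3, 0.8, -0.4]
grip_width: 0.0378
finger_force: 0.0
```

Request:
jog_arm(steps=[{"fingers": 0.2, "translation": [0.25, 0.05, 0], "twist": [0, 0, -0.15]}, {"fingers": 0.2, "translation": [0.5, 0.1, 0], "twist": [0, 0, -0.3]}, {"fingers": 0.2, "translation": [0.75, 0.17, 0], "twist": [0, 0, -0.45]}, {"fingers": 0.2, "translation": [0.75, 0.17, 0], "twist": [0, 0, -0.6]}, {"fingers": 0.2, "translation": [0.75, 0.17, 0], "twist": [0, 0, -0.67]}, {"fingers": 0.2, "translation": [0.75, 0.17, 0], "twist": [0, 0, -0.67]}])

```text
time: 45.28
position: [0.5989, 0.0713, 0.2919]
orientation: [-2.174, -2.266, 0.002]
contact_force: [0.1, -0.6, 0.6]
grip_width: 0.0383
finger_force: 0.0
```

Run:
```python
from h import *
s=manip.state(); p=s["position"]; print(s["time"],p,s["contact_force"],s["grip_width"],np.degrees(s["joint_pos"]).round())
plan([((.662,.131,.29),92),((.662,.131,.186),92)])
d=snap("top"); t=snap("scene")
# bar in scene: project expected bar ends at stop angle, and dark-pixel line
for ph in(1.80,1.85,1.92):
    print(ph,proj(t,[(.6123-.15*np.cos(ph),yy,.057+.15*np.sin(ph)) for yy in(.082,.176)]).round(1).tolist())
a=cv2.resize(t["img"][140:250,220:360],None,fx=3,fy=3,interpolation=cv2.INTER_CUBIC); b=cv2.resize(d["img"][140:250,140:280],None,fx=2.6,fy=3,interpolation=cv2.INTER_CUBIC)
cv2.imwrite("pics/c14.png",np.hstack([a,b])[:,:,::-1])
```

```text
45.2833 [0.59893587 0.07126232 0.29188709] [ 0.05917557 -0.62824458  0.61547366] 0.038286966696572715 [ 1. 23. 86. -0. 71. -2.]
[0.476 0.546 0.015] [-0.003  0.     0.008] 
[ 0.    -0.     0.867] [0. 0. 0.] 
1.8 [[313.6, 161.7], [292.0, 154.4]]
1.85 [[316.0, 162.0], [294.3, 154.6]]
1.92 [[319.1, 162.5], [297.4, 155.2]]
```

View pics/c14.png

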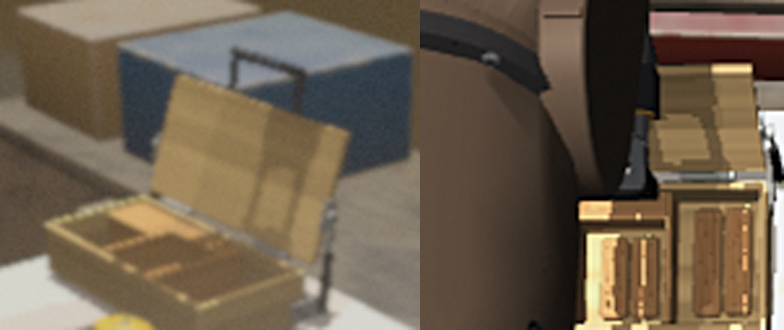

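Both 80s and both 60s lie flat. The raised bar spans px (297,157)–(321,165), which puts it at about (0.666, 0.131, 0.193).

Request:
jog_arm(steps=[{"fingers": 0.2, "translation": [0.2, 0.25, 0], "twist": [0, 0, 0]}, {"fingers": 0.2, "translation": [0.476, 0.57, 0.01], "twist": [0, 0, 0]}, {"fingers": 0.2, "translation": [0.476, 0.57, 0.01], "twist": [0, 0, 0]}, {"fingers": 0.2, "translation": [0.476, 0.57, 0.01], "twist": [0, 0, 0]}, {"fingers": 0.2, "translation": [0.476, 0.57, 0.01], "twist": [0, 0, 0]}])

```text
time: 45.8
position: [0.6648, 0.1302, 0.2915]
orientation: [-2.18, -2.261, 0.002]
contact_force: [-0.3, -1.0, 0.1]
grip_width: 0.0382
finger_force: 0.0
```

Request:
jog_arm(steps=[{"fingers": 0.2, "translation": [0, 0, 0.2], "twist": [0, 0, 0]}, {"fingers": 0.2, "translation": [0, 0, 0.4], "twist": [0, 0, 0]}, {"fingers": 0.2, "translation": [0, 0, 0.6], "twist": [0, 0, 0]}, {"fingers": 0.2, "translation": [0, 0, 0.75], "twist": [0, 0, 0]}, {"fingers": 0.2, "translation": [0, 0, 0.85], "twist": [0, 0, 0]}, {"fingers": 0.2, "translation": [0, 0, 0.92], "twist": [0, 0, 0]}, {"fingers": 0.2, "translation": [0, 0, 0.92], "twist": [0, 0, 0]}, {"fingers": 0.2, "translation": [0, 0, 0.92], "twist": [0, 0, 0]}])

```text
time: 46.47
position: [0.6653, 0.1301, 0.1827]
orientation: [2.18, 2.262, 0.001]
contact_force: [0.8, -0.7, 0.3]
grip_width: 0.0384
finger_force: 0.0
```

Request:
jog_arm(steps=[{"fingers": 1, "translation": [0, 0, 0], "twist": [0, 0, 0]}, {"fingers": 1, "translation": [0, 0, 0], "twist": [0, 0, 0]}, {"fingers": 1, "translation": [0, 0, 0], "twist": [0, 0, 0]}, {"fingers": 1, "translation": [0, 0, 0], "twist": [0, 0, 0]}, {"fingers": 1, "translation": [0, 0, 0], "twist": [0, 0, 0]}, {"fingers": 1, "translation": [0, 0, 0], "twist": [0, 0, 0]}, {"fingers": 1, "translation": [0, 0, 0], "twist": [0, 0, 0]}])

```text
time: 47.05
position: [0.6659, 0.1305, 0.1825]
orientation: [2.178, 2.262, 0.002]
contact_force: [2.9, 0.6, 2.7]
grip_width: 0.0092
finger_force: 30.0
```

Run:
```python
from h import *
s=manip.state(); print(s["time"],s["position"],s["contact_force"],s["grip_width"],s["finger_force"])
```

```text
47.05 [0.66588095 0.13048143 0.1825106 ] [2.91827628 0.58954195 2.70372099] 0.009220520294650487 29.99786674976349
```

```bash
cat >> h.py <<'E'
def arc(a,b,n):
    f=lambda t:np.array([-.15*np.cos(t),-.15*np.sin(t)])/.12
    for t in np.linspace(a,b,n+1)[1:]: print(np.round(f(t)-f(a),3).tolist(),end=' ')
    print()
E
python3 - <<'E'
from h import *
for a,b in((1.94,1.46),(1.46,.98),(.98,.5),(.5,.03)): arc(a,b,9)
E
```

```text
[-0.063, -0.022] [-0.127, -0.041] [-0.191, -0.057] [-0.257, -0.069] [-0.323, -0.078] [-0.39, -0.083] [-0.456, -0.084] [-0.523, -0.082] [-0.589, -0.077] 
[-0.066, 0.009] [-0.131, 0.022] [-0.196, 0.038] [-0.26, 0.057] [-0.322, 0.08] [-0.384, 0.107] [-0.444, 0.136] [-0.502, 0.169] [-0.558, 0.204] 
[-0.054, 0.039] [-0.107, 0.08] [-0.156, 0.124] [-0.204, 0.171] [-0.249, 0.22] [-0.291, 0.272] [-0.331, 0.325] [-0.367, 0.381] [-0.401, 0.439] 
[-0.03, 0.058] [-0.057, 0.118] [-0.08, 0.178] [-0.1, 0.241] [-0.118, 0.304] [-0.131, 0.367] [-0.142, 0.432] [-0.149, 0.497] [-0.152, 0.562]
```

Request:
jog_arm(steps=[{"fingers": 1, "translation": [0, -0.063, -0.022], "twist": [0, 0, 0]}, {"fingers": 1, "translation": [0, -0.127, -0.041], "twist": [0, 0, 0]}, {"fingers": 1, "translation": [0, -0.191, -0.057], "twist": [0, 0, 0]}, {"fingers": 1, "translation": [0, -0.257, -0.069], "twist": [0, 0, 0]}, {"fingers": 1, "translation": [0, -0.323, -0.078], "twist": [0, 0, 0]}, {"fingers": 1, "translation": [0, -0.39, -0.083], "twist": [0, 0, 0]}, {"fingers": 1, "translation": [0, -0.456, -0.084], "twist": [0, 0, 0]}, {"fingers": 1, "translation": [0, -0.523, -0.082], "twist": [0, 0, 0]}, {"fingers": 1, "translation": [0, -0.589, -0.077], "twist": [0, 0, 0]}, {"fingers": 1, "translation": [0, -0.589, -0.077], "twist": [0, 0, 0]}])

```text
time: 47.88
position: [0.5932, 0.1283, 0.1915]
orientation: [-2.178, -2.262, -0.0]
contact_force: [-0.9, 4.5, 4.0]
grip_width: 0.0088
finger_force: 30.0
```

Request:
jog_arm(steps=[{"fingers": 1, "translation": [0, -0.066, 0.007], "twist": [0, 0, 0]}, {"fingers": 1, "translation": [0, -0.131, 0.02], "twist": [0, 0, 0]}, {"fingers": 1, "translation": [0, -0.197, 0.036], "twist": [0, 0, 0]}, {"fingers": 1, "translation": [0, -0.261, 0.055], "twist": [0, 0, 0]}, {"fingers": 1, "translation": [0, -0.323, 0.078], "twist": [0, 0, 0]}, {"fingers": 1, "translation": [0, -0.386, 0.105], "twist": [0, 0, 0]}, {"fingers": 1, "translation": [0, -0.446, 0.134], "twist": [0, 0, 0]}, {"fingers": 1, "translation": [0, -0.504, 0.167], "twist": [0, 0, 0]}, {"fingers": 1, "translation": [0, -0.56, 0.202], "twist": [0, 0, 0]}, {"fingers": 1, "translation": [0, -0.56, 0.202], "twist": [0, 0, 0]}])

```text
time: 48.72
position: [0.5255, 0.1256, 0.1658]
orientation: [-2.177, -2.261, 0.004]
contact_force: [-1.3, 5.2, -0.9]
grip_width: 0.0095
finger_force: 30.0
```

Request:
jog_arm(steps=[{"fingers": 1, "translation": [0, -0.054, 0.039], "twist": [0, 0, 0]}, {"fingers": 1, "translation": [0, -0.107, 0.08], "twist": [0, 0, 0]}, {"fingers": 1, "translation": [0, -0.156, 0.124], "twist": [0, 0, 0]}, {"fingers": 1, "translation": [0, -0.204, 0.171], "twist": [0, 0, 0]}, {"fingers": 1, "translation": [0, -0.249, 0.22], "twist": [0, 0, 0]}, {"fingers": 1, "translation": [0, -0.291, 0.272], "twist": [0, 0, 0]}, {"fingers": 1, "translation": [0, -0.331, 0.325], "twist": [0, 0, 0]}, {"fingers": 1, "translation": [0, -0.367, 0.381], "twist": [0, 0, 0]}, {"fingers": 1, "translation": [0, -0.401, 0.439], "twist": [0, 0, 0]}, {"fingers": 1, "translation": [0, -0.401, 0.439], "twist": [0, 0, 0]}])

```text
time: 49.55
position: [0.4784, 0.1238, 0.1128]
orientation: [-2.178, -2.261, 0.002]
contact_force: [1.4, 7.0, -4.2]
grip_width: 0.0091
finger_force: 30.0
```

Request:
jog_arm(steps=[{"fingers": 1, "translation": [0, -0.03, 0.058], "twist": [0, 0, 0]}, {"fingers": 1, "translation": [0, -0.056, 0.118], "twist": [0, 0, 0]}, {"fingers": 1, "translation": [0, -0.078, 0.178], "twist": [0, 0, 0]}, {"fingers": 1, "translation": [0, -0.098, 0.241], "twist": [0, 0, 0]}, {"fingers": 1, "translation": [0, -0.115, 0.304], "twist": [0, 0, 0]}, {"fingers": 1, "translation": [0, -0.128, 0.367], "twist": [0, 0, 0]}, {"fingers": 1, "translation": [0, -0.138, 0.432], "twist": [0, 0, 0]}, {"fingers": 1, "translation": [0, -0.144, 0.49], "twist": [0, 0, 0]}, {"fingers": 1, "translation": [0, -0.148, 0.53], "twist": [0, 0, 0]}, {"fingers": 1, "translation": [0, -0.148, 0.53], "twist": [0, 0, 0]}])

```text
time: 50.38
position: [0.4623, 0.123, 0.0502]
orientation: [2.179, 2.263, 0.001]
contact_force: [3.7, 5.8, -5.2]
grip_width: 0.0091
finger_force: 30.0
```

Request:
jog_arm(steps=[{"fingers": 1, "translation": [0, 0, 0.015], "twist": [0, 0, 0]}, {"fingers": 1, "translation": [0, 0, 0.03], "twist": [0, 0, 0]}, {"fingers": 1, "translation": [0, 0, 0.03], "twist": [0, 0, 0]}])

```text
time: 50.63
position: [0.4624, 0.1229, 0.0485]
orientation: [2.178, 2.262, 0.002]
contact_force: [-2.1, 3.6, 25.3]
grip_width: 0.0092
finger_force: 30.0
```

Request:
jog_arm(steps=[{"fingers": 1, "translation": [0, 0, -0.01], "twist": [0, 0, 0]}, {"fingers": 1, "translation": [0, 0, -0.01], "twist": [0, 0, 0]}])

```text
time: 50.8
position: [0.4623, 0.1228, 0.0487]
orientation: [2.179, 2.262, 0.002]
contact_force: [2.0, 3.5, 9.4]
grip_width: 0.0089
finger_force: 30.0
```

Request:
jog_arm(steps=[{"fingers": 0.28, "translation": [0, 0, 0], "twist": [0, 0, 0]}, {"fingers": 0.28, "translation": [0, 0, 0], "twist": [0, 0, 0]}, {"fingers": 0.28, "translation": [0, 0, 0], "twist": [0, 0, 0]}, {"fingers": 0.28, "translation": [0, 0, 0], "twist": [0, 0, 0]}, {"fingers": 0.28, "translation": [0, 0, 0], "twist": [0, 0, 0]}, {"fingers": 0.28, "translation": [0, 0, 0], "twist": [0, 0, 0]}])

```text
time: 51.3
position: [0.4614, 0.1227, 0.0481]
orientation: [-2.179, -2.263, 0.001]
contact_force: [0.9, 0.2, -1.2]
grip_width: 0.0332
finger_force: 0.0
```

Request:
jog_arm(steps=[{"fingers": 0.28, "translation": [0, 0, -0.1], "twist": [0, 0, 0]}, {"fingers": 0.28, "translation": [0, 0, -0.25], "twist": [0, 0, 0]}, {"fingers": 0.28, "translation": [0, 0, -0.5], "twist": [0, 0, 0]}, {"fingers": 0.28, "translation": [0, 0, -0.8], "twist": [0, 0, 0]}, {"fingers": 0.28, "translation": [0, 0, -1], "twist": [0, 0, 0]}, {"fingers": 0.28, "translation": [0, 0, -1], "twist": [0, 0, 0]}])

```text
time: 51.8
position: [0.4631, 0.123, 0.1725]
orientation: [2.176, 2.26, 0.008]
contact_force: [-0.5, 0.5, 0.4]
grip_width: 0.0344
finger_force: 0.0
```

Request:
jog_arm(steps=[{"fingers": 0.28, "translation": [-0.5, 0, -0.3], "twist": [0, 0, 0]}, {"fingers": 0.28, "translation": [-1, 0, -0.8], "twist": [0, 0, 0]}, {"fingers": 0.28, "translation": [-1, 0, -0.8], "twist": [0, 0, 0]}, {"fingers": 0.28, "translation": [-1, 0, -0.8], "twist": [0, 0, 0]}, {"fingers": 0.28, "translation": [-1, 0, -0.8], "twist": [0, 0, 0]}])

```text
time: 52.22
position: [0.4673, -0.0002, 0.267]
orientation: [2.179, 2.257, 0.004]
contact_force: [-0.6, 0.5, 0.2]
grip_width: 0.0344
finger_force: 0.0
```

Request:
jog_arm(steps=[{"fingers": 0.28, "translation": [-0.5, 0, -0.3], "twist": [0, 0, 0]}, {"fingers": 0.28, "translation": [-1, 0, -0.8], "twist": [0, 0, 0]}, {"fingers": 0.28, "translation": [-1, 0, -0.8], "twist": [0, 0, 0]}, {"fingers": 0.28, "translation": [-1, 0, -0.8], "twist": [0, 0, 0]}, {"fingers": 0.28, "translation": [-1, 0, -0.8], "twist": [0, 0, 0]}])

```text
time: 52.63
position: [0.4716, -0.12, 0.3623]
orientation: [2.179, 2.257, 0.001]
contact_force: [0.6, 0.8, -1.5]
grip_width: 0.0346
finger_force: 0.0
```

Run:
```python
from h import *
s=manip.state(); print(s["time"],s["position"],s["contact_force"],s["qvel"].round(3))
d=snap("top"); t=snap("scene")
for b in blobs(d,(5,90,80),(22,255,255),.012,(310,210,430,320)): print("tenon",b)
for b in blobs(d,(18,40,120),(35,255,255),.061,(140,180,300,270)): print("lid",b)
for b in blobs(t,(15,150,80),(29,255,255),.03,(230,220,300,300),k=3): print("tape",b)
print("exp bar",proj(t,[(.4622,.1235,.057)]),proj(d,[(.4622,.1235,.057)]))
hsv=cv2.cvtColor(d["img"],cv2.COLOR_RGB2HSV)
print(d["img"][262:276,210:222:4].mean(2).T.round())
```

```text
52.6333 [ 0.47162941 -0.12001289  0.36230264] [ 0.62393686  0.82764417 -1.52442049] [ 0.058  0.016  0.102  0.018 -0.075  0.074]
lid (array([194., 225.]), array([553.7, 161. ]), 172.1, 111.0, -88.9)
tape (array([267., 258.]), array([449.6,   6.2]), 62.6, 34.0, 58.9)
exp bar [[244.75788243 229.46607309]] [[215.29762201 268.82589456]]
[[244. 244. 247. 255. 133.  81. 119.  96.  39. 162. 172. 167. 163. 154.]
 [245. 246. 251. 255. 138.  72. 111.  86.  54. 109.  86.  73.  75.  80.]
 [ 74.  85.  90.  94.  95.  95.  93.  93.  92.  91.  90.  88.  88.  88.]]
```

Request:
jog_arm(steps=[{"fingers": 0.28, "translation": [0, 0, 0], "twist": [0, 0, 0]}, {"fingers": 0.28, "translation": [0, 0, 0], "twist": [0, 0, 0]}, {"fingers": 0.28, "translation": [0, 0, 0], "twist": [0, 0, 0]}, {"fingers": 0.28, "translation": [0, 0, 0], "twist": [0, 0, 0]}])

```text
time: 53.07
position: [0.4705, -0.1163, 0.3597]
orientation: [-2.177, -2.263, 0.001]
contact_force: [-0.3, -0.1, 0.2]
grip_width: 0.0341
finger_force: 0.0
```

```bash
python3 -c "
from station import ticket
print(ticket.job_done())"
```

```text
the job is handed in; nothing more can be done
None
```

The job is handed in at about 53 s with no verdict returned: tape upright on the bench, all five tenons put in their compartments (the 40 mm one was not seen again after release), and the lid brought down under grip until shut.

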